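# Prise open the cell box, feel for free cells, load the spare heads

### The arm

A 6-joint arm with a two-finger parallel gripper is mounted at the origin on a cart in front of the work surface, level with it; the furniture and walls round the work are solid. World frame = base frame: x ahead of the robot, y to its left, z up, the work surface at z = 0. Lengths are in m, angles in rad, forces in N, time in s.
With the tool pointing down it reaches from about 0.25 to 0.725 m from the base axis. Payload 4 kg.
Tool frame: the origin (TCP) lies on the centre line of the jaws, within the pads' length; the fingertips stand 17 mm ahead of it and the grasp point (between the pads) lies 2 mm behind it; z points along the fingers, x is the direction in which the jaws open and shut, and the axes are right-handed (so a half turn about z gives the same grasp; the last joint's range is limited). The gripper opens to 85 mm and grips with 20 to 120 N. Pads are 22 mm wide; open, the fingers measure 114 mm over their backs; the gripper's body (76 mm by 85 mm) begins 54 mm behind the grasp point. The pads swing forward as they close: fully open they stand 13 mm farther back than shut.
Start: joints at [-1.208, 0.241, 0.005, 1.335, 0, 1.571], TCP at [0.177, -0.467, 0.248] pointing down, gripper open.
Joint ranges: [-2.72, 2.72], [-1.05, 1.87], [-1.09, 1.28], [-1.99, 2.15], [-1.42, 1.44], [-3.14, 3.14]. Speed limits (rad/s): [2.79, 2.79, 3.14, 3.14, 3.14, 3.14].

### API

Orientations are given as a unit quaternion [x, y, z, w].
In Python, from workcell import bot gives the robot as it stands.
- The arm moves only by the tool jog_arm, never from a script. Its arguments are lists of equal length, an entry for each row: "jaw": the closure, from 0 (fully open) to 1 (shut); "linear": the shift along the tool's x, y, z in m, a list of three; "delta_rot": the turn, a rotation vector about the tool's x, y, z in degrees, a list of three. A call has exactly 8 rows; each row is the pose to reach, as a shift and turn from the pose commanded when the call began, along the tool's axes at that moment; what a row does not reach only later rows make up. A row lasts 1/12 s, in which the tool goes at most 41.7 mm and 7.16 degrees, less where a joint would pass 70% of its speed; a pose out of reach is approached as far as the arm can. A call with a gripper value outside its range is refused whole. The fingers move at their own pace and stop on an object; the grip force is fixed at half the most. Time passes only in rows, so rows that repeat a pose let the fingers close, or fill a call up. It gives the time, the measured TCP pose, the force and the opening at its end, in the units of the state.
- bot.get_obs(): the state, without advancing time (a new reading comes with each control period).
- bot.camera(name): name is "side" or "top"; returns (picture, depth): 384x512x3 uint8, red, green, blue; 384x512 float32, m along the optical axis (not along the pixel's ray), 0 where there is no reading.
- bot.calibration(name): a dict with "fovy" (degrees; the focal length in pixels is half the picture's height over the tangent of half this angle, whatever the lens; pixels are square), "cx", "cy" (the principal point, pixels), "k1" (the pictures are not rectified: a ray, as slopes to the right and down, at radius r is drawn at 1 + k1 r^2 times it, then the intrinsics apply), "origin" and "orientation" of the camera in the world. Camera axes: x right, y down, z forward; pixel columns grow to the right and rows downward; lengths in m; the calibration is good to about 2 mm. A picture is of the moment at which its call begins. calibration takes no time and is no camera call.
- bot.job_done(): hands the job in, once; it reports no verdict.
The state is a dict: "clock": time; "joint_pos": joint angles; "joint_vel": joint speeds; "tau": joint torques, N m; "eef_pos": TCP position; "tool_rot": TCP orientation; "ft_force": force on the tool from outside, world axes, zero at the start; "ft_torque": the same for the moment, N m; "grip_width": finger opening in m.
Only numpy, scipy, OpenCV 4.12 (cv2) and the standard library are available. Lean on these libraries where they do the work, as an engineer would, in place of code of your own. Each camera call takes 0.05 s, during which the arm holds its last target.

### The job

Put every yellow spare head on the bench into a free cell of the grey compartment box. Prise the lid up with the screwdriver under its lip (not with the fingers) and swing it right open; then, before loading anything, press all six dark pads about a centimetre to feel which cells are free: a pad over a free cell gives way easily, one over a packed cell stops hard after a few millimetres. Stand one head upright in each free cell you use, pushed right down to the bottom together with its pad, then close the lid fully, and leave the screwdriver lying on the bench clear of the box and the tape roll, loose handle and glue bottle where they are.

Things in the scene. Friction and masses are not known exactly. Their poses are not given: they have to be found in the camera images.
- cell_box: Grey steel compartment box fixed to the bench, 118 (x) x 198 (y) x 42 mm, origin at the centre of its underside on the bench (z = 0). Its x axis points from the front (pry lip) to the back (hinge), z up. Walls 6 mm, open cells in 2 rows (along x) of 3 (along y), each cell 50 (x) x 58 (y) mm. Behind it to the right a rack post stands on the bench at about x = 0.70, y = 0.05 m of the robot: carry things past it on the near side.
- lid (a joint): Hinge of the box's lid: 0 closed, grows as it opens about a line along the box's y at x = +59 mm, z = 42 mm of the box (its back rim), stop at 2.0 rad (leaning back). The hinge is stiff: the lid stays at whatever angle it is left, and the lip needs about 1 to 2 N to move. The lid is a hollow tray turned over, 118 x 198 x 32 mm, plate and walls 4 mm, with no handle but the lip.
- lid_lip (a point): Middle of the underside of the lid's pry lip (100 mm along the box's y, 4 mm thick, reaching 16 mm out from the box front); this point lies 8 mm out from the box front and 126 mm from the hinge, and moves with the lid. Below it a 100 mm long ledge is fixed to the box front, top at z = 23 mm: the pry slot between is 19 mm high, 13 to 16 mm deep.
- driver_mid (a point): Screwdriver, 201 mm long, lying along its own x axis: this point is its middle on the axis (11 mm above the bench when it lies). Round handle 22 to 26 mm thick from x = -100 to -11 mm of this point, thin steel shaft 6 mm thick from -11 to +100 mm. 85 g; most of the weight is in the handle.
- driver_tip (a point): End of the screwdriver's steel shaft, 100 mm ahead of its middle.
- cell1 (a point): Mouth centre of cell 1 (front row 1 2 3, back row 4 5 6, with y of the box growing), at rim height, 42 mm above the bench; axes as the box's. Pitch 56 mm along x, 64 mm along y.
- cell2 (a point): Mouth centre of cell 2 (front row 1 2 3, back row 4 5 6, with y of the box growing), at rim height, 42 mm above the bench; axes as the box's. Pitch 56 mm along x, 64 mm along y.
- cell3 (a point): Mouth centre of cell 3 (front row 1 2 3, back row 4 5 6, with y of the box growing), at rim height, 42 mm above the bench; axes as the box's. Pitch 56 mm along x, 64 mm along y.
- cell4 (a point): Mouth centre of cell 4 (front row 1 2 3, back row 4 5 6, with y of the box growing), at rim height, 42 mm above the bench; axes as the box's. Pitch 56 mm along x, 64 mm along y.
- cell5 (a point): Mouth centre of cell 5 (front row 1 2 3, back row 4 5 6, with y of the box growing), at rim height, 42 mm above the bench; axes as the box's. Pitch 56 mm along x, 64 mm along y.
- cell6 (a point): Mouth centre of cell 6 (front row 1 2 3, back row 4 5 6, with y of the box growing), at rim height, 42 mm above the bench; axes as the box's. Pitch 56 mm along x, 64 mm along y.
- pad1 (a joint): Depth (m) to which the dark pad in cell 1 has been pressed, 0 as found: 47 x 55 x 4 mm plate, top 5 mm under the rim at 0. It slides straight down with 1.3 N of friction and stays where it is pushed. Over a free cell it goes down 27 mm; where a carton is packed underneath (hidden) it stops hard at 5 mm.
- pad2 (a joint): Depth (m) to which the dark pad in cell 2 has been pressed, 0 as found: 47 x 55 x 4 mm plate, top 5 mm under the rim at 0. It slides straight down with 1.3 N of friction and stays where it is pushed. Over a free cell it goes down 27 mm; where a carton is packed underneath (hidden) it stops hard at 5 mm.
- pad3 (a joint): Depth (m) to which the dark pad in cell 3 has been pressed, 0 as found: 47 x 55 x 4 mm plate, top 5 mm under the rim at 0. It slides straight down with 1.3 N of friction and stays where it is pushed. Over a free cell it goes down 27 mm; where a carton is packed underneath (hidden) it stops hard at 5 mm.
- pad4 (a joint): Depth (m) to which the dark pad in cell 4 has been pressed, 0 as found: 47 x 55 x 4 mm plate, top 5 mm under the rim at 0. It slides straight down with 1.3 N of friction and stays where it is pushed. Over a free cell it goes down 27 mm; where a carton is packed underneath (hidden) it stops hard at 5 mm.
- pad5 (a joint): Depth (m) to which the dark pad in cell 5 has been pressed, 0 as found: 47 x 55 x 4 mm plate, top 5 mm under the rim at 0. It slides straight down with 1.3 N of friction and stays where it is pushed. Over a free cell it goes down 27 mm; where a carton is packed underneath (hidden) it stops hard at 5 mm.
- pad6 (a joint): Depth (m) to which the dark pad in cell 6 has been pressed, 0 as found: 47 x 55 x 4 mm plate, top 5 mm under the rim at 0. It slides straight down with 1.3 N of friction and stays where it is pushed. Over a free cell it goes down 27 mm; where a carton is packed underneath (hidden) it stops hard at 5 mm.
- head1_mid (a point): Spare head 1 (it may be absent): yellow stepped round part, standing upright, 56 mm tall; weighted base 38 mm in diameter (rib 39) and 26 mm high, above it a neck 24 mm in diameter and 30 mm high to grip. 60 g. The point is its centre, 28 mm above its foot.
- head2_mid (a point): Spare head 2 (it may be absent): yellow stepped round part, standing upright, 56 mm tall; weighted base 38 mm in diameter (rib 39) and 26 mm high, above it a neck 24 mm in diameter and 30 mm high to grip. 60 g. The point is its centre, 28 mm above its foot.
- head3_mid (a point): Spare head 3 (it may be absent): yellow stepped round part, standing upright, 56 mm tall; weighted base 38 mm in diameter (rib 39) and 26 mm high, above it a neck 24 mm in diameter and 30 mm high to grip. 60 g. The point is its centre, 28 mm above its foot.
- tape_roll: Bystander: roll of brown packing tape lying flat, 114 mm wide, 48 mm high; origin under its centre.
- grip_1: Bystander: loose teal handle 170 x 31 x 23 mm lying on the bench; origin under its centre.
- glue_bottle: Bystander: white glue bottle with a pointed cap, 42 mm wide, 121 mm tall, standing; origin under its centre.
Mind the look-alikes: they are no part of the job. What is shaped like the part that bears head1_mid but red is not meant.

How it is judged:
By the outcome, as a careful person would: the job done as asked, in the order asked, and still so for the second after the job is handed in, with the robot touching nothing.
Of carton1, carton2, carton3, carton4, carton5, carton6 only 2 to 3 are there at a start; the rules pass over those that are not, and their reading is None.
Of head1, head2, head3 only 2 to 3 are there at a start; the rules pass over those that are not, and their reading is None.
At some moment in a run one of screwdriver, head1, head2, head3 may be knocked a few centimetres aside while the robot is not near it.
It also fails if it takes over 210 s, if anything falls off the work surface, if the arm or the gripper's body presses on something with over 40 N, if the wrist force passes 120 N, or if a joint passes its speed limit or range.

## Working session

There is one attempt and no reset: what is moved stays moved. The work goes in short steps, Python scripts to look and compute and a tool call to move; the robot and the scene stay as the last step left them, time stands still between calls to the robot, and variables do not carry over. Pictures are saved under pics/ and viewed, and the job is handed in when it is done.

Besides the shell and the picture viewer there is one more tool, called after "Emit:" by a JSON object that holds its "method" and its "body", one argument or row to a line. jog_arm: Moves the arm, as the interface text tells. Its arguments: {"type":"object","properties":{"jaw":{"type":"array","items":{"type":"number"}},"linear":{"type":"array","items":{"type":"array","items":{"type":"number"}}},"delta_rot":{"type":"array","items":{"type":"array","items":{"type":"number"}}}},"required":["jaw","linear","delta_rot"]}

```bash
mkdir -p pics; ls; cat > h.py <<'E'
import numpy as np, cv2
from scipy.spatial.transform import Rotation as R
from workcell import bot
def snap(n,tag):
    im,d=bot.camera(n); cv2.imwrite(f'pics/{tag}_{n}.png',cv2.cvtColor(im,cv2.COLOR_RGB2BGR)); np.save(f'pics/{tag}_{n}.npy',d); return im,d
def K(n):
    c=bot.calibration(n); f=192/np.tan(np.radians(c['fovy'])/2); return c,f
def ray(n,u,v):
    c,f=K(n); xd=np.array([(u-c['cx'])/f,(v-c['cy'])/f]); x=xd.copy()
    for _ in range(20): x=xd/(1+c['k1']*(x@x))
    Rm=R.from_quat(c['orientation']).as_matrix(); return np.array(c['origin']),Rm@np.array([x[0],x[1],1.])
def pz(n,u,v,z):
    o,r=ray(n,u,v); return o+r*(z-o[2])/r[2]
def pd(n,u,v,d):
    o,r=ray(n,u,v); return o+r*d
def proj(n,p):
    c,f=K(n); q=R.from_quat(c['orientation']).as_matrix().T@(np.array(p)-c['origin']); x=q[:2]/q[2]; x=x*(1+c['k1']*(x@x)); return np.array([c['cx']+f*x[0],c['cy']+f*x[1]]),q[2]
def cloud(n,d):
    c,f=K(n); v,u=np.mgrid[0:384,0:512]; xd=np.stack([(u-c['cx'])/f,(v-c['cy'])/f],-1); x=xd.copy()
    for _ in range(20): x=xd/(1+c['k1']*(x**2).sum(-1,keepdims=True))
    r=np.concatenate([x,np.ones(x.shape[:2]+(1,))],-1)*d[...,None]
    return r@R.from_quat(c['orientation']).as_matrix().T+c['origin']
def st():
    o=bot.get_obs(); print({k:np.round(o[k],4).tolist() for k in ('clock','eef_pos','tool_rot','ft_force','grip_width','joint_pos')}); return o
def crop(src,x0,y0,x1,y1,k,out):
    im=cv2.imread(src)[y0:y1,x0:x1]; cv2.imwrite(out,cv2.resize(im,None,fx=k,fy=k,interpolation=cv2.INTER_CUBIC))
E
python3 - <<'E'
from h import *
st()
for n in('side','top'):
    snap(n,'a'); print(n,bot.calibration(n))
E
```

```text
pics
{'clock': 0.0, 'eef_pos': [0.1772, -0.4669, 0.2474], 'tool_rot': [0.8231, -0.5679, -0.0009, -0.0006], 'ft_force': [-0.5991, 0.3927, -0.006], 'grip_width': 0.0855, 'joint_pos': [-1.208, 0.2414, 0.0037, 1.3352, 0.0, 1.5708]}
side {'fovy': 42.35810001718983, 'cx': 259.5849779949302, 'cy': 191.75185708450186, 'k1': -0.13939525628829252, 'origin': array([ 0.45182179, -1.48079232,  0.87829401]), 'orientation': array([ 0.86392262, -0.02517062,  0.02650984, -0.5022961 ])}
top {'fovy': 51.21034958558439, 'cx': 253.2579534259973, 'cy': 192.5839157501538, 'k1': 0.012866505008257964, 'origin': array([ 0.25493716, -0.03685178,  1.62440332]), 'orientation': array([ 0.71235015, -0.69543279,  0.06594113, -0.06769246])}
```

View pics/a_side.png

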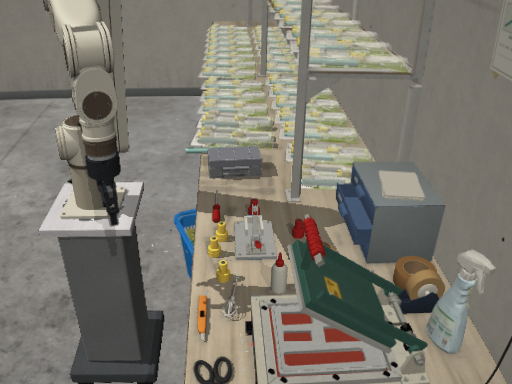

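View pics/a_top.png

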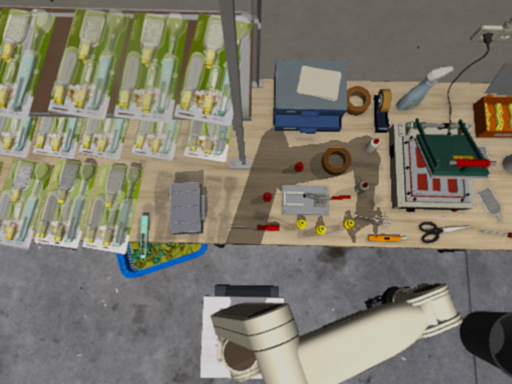

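```bash
python3 - <<'E'
from h import *
crop('pics/a_top.png',120,140,260,260,5,'pics/c1.png')
crop('pics/a_top.png',225,140,385,255,5,'pics/c2.png')
crop('pics/a_side.png',180,130,300,330,3,'pics/c3.png')
d=np.load('pics/a_top.npy'); P=cloud('top',d)
for u,v in [(144,235),(186,208),(175,190),(203,208),(302,224),(321,229),(349,223),(268,227),(245,227),(268,197),(299,167),(220,230),(240,160)]: print(u,v,np.round(P[v,u],3))
E
```

```text
144 235 [0.381 0.407 0.004]
186 208 [0.484 0.232 0.076]
175 190 [0.555 0.279 0.075]
203 208 [0.491 0.17  0.041]
302 224 [ 0.434 -0.223  0.058]
321 229 [ 0.416 -0.297  0.061]
349 223 [ 0.443 -0.409  0.053]
268 227 [ 0.423 -0.092  0.022]
245 227 [0.421 0.001 0.019]
268 197 [ 0.539 -0.088  0.055]
299 167 [ 0.668 -0.213  0.045]
220 230 [0.408 0.102 0.005]
240 160 [0.701 0.029 0.01 ]
```

View pics/c1.png

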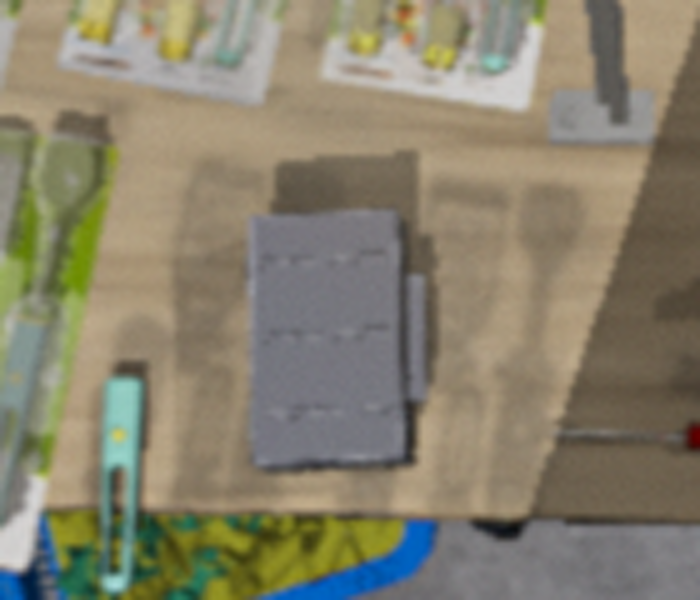

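View pics/c2.png

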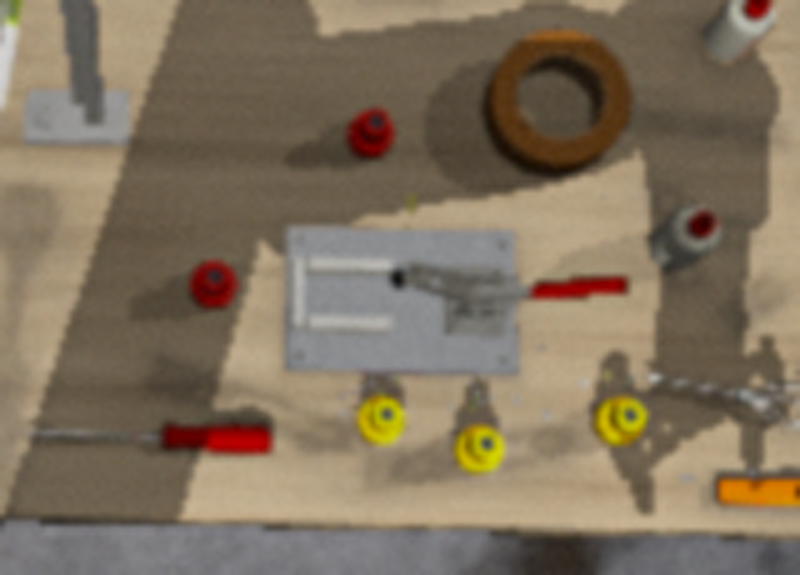

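View pics/c3.png

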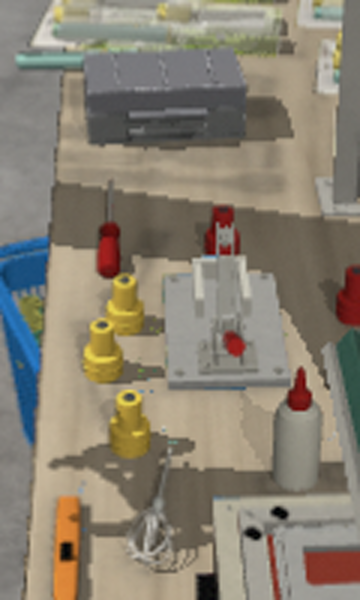

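```bash
python3 - <<'E'
from h import *
d=np.load('pics/a_top.npy'); P=cloud('top',d); im=cv2.imread('pics/a_top.png')
m=np.zeros((384,512),bool); m[170:245,160:210]=1
m&=(P[...,2]>.066)&(P[...,2]<.085)
q=P[m]; r=cv2.minAreaRect((q[:,:2]*1000).astype(np.float32)); print('lid rect',r,len(q),np.median(q[:,2]))
print(np.round(cv2.boxPoints(r)))
# lip
m=np.zeros((384,512),bool); m[170:245,195:212]=1
m&=(P[...,2]>.033)&(P[...,2]<.055); q=P[m]; print('lip',len(q),np.round(q.min(0),3),np.round(q.max(0),3),np.median(q[:,2]))
for n,pts in {'tip':(231.6,226.7),'hend':(279.4,228),'shaft/handle':(257.4,227.6)}.items():
    print(n,np.round(pz('top',*pts,.011),4))
hsv=cv2.cvtColor(im,cv2.COLOR_BGR2HSV)
m=((hsv[...,0]>22)&(hsv[...,0]<35)&(hsv[...,1]>150)&(hsv[...,2]>120)).astype(np.uint8); m[:, :280]=0;m[:,365:]=0;m[:210]=0
n,l,s,c=cv2.connectedComponentsWithStats(m)
for i in range(1,n):
    if s[i,4]>15:
        q=P[l==i]; top=q[q[:,2]>.045]; print(c[i],s[i,4],'pz@.05',np.round(pz('top',*c[i],.035),4),'topc',np.round(np.median(top,0),4),len(top), np.round((top.min(0)+top.max(0))/2,4))
E
python3 - <<'E'
from h import *
crop('pics/a_side.png',190,200,250,290,8,'pics/c4.png')
crop('pics/a_side.png',200,140,270,185,10,'pics/c5.png')
E
```

```text
lid rect ((490.17181396484375, 236.5757598876953), (198.87338256835938, 118.65262603759766), 3.837698459625244) 1503 0.07430441861863346
[[387. 289.]
 [395. 171.]
 [593. 184.]
 [585. 302.]]
lip 128 [0.394 0.16  0.034] [0.592 0.197 0.055] 0.04571558584152391
tip [0.4217 0.0549 0.011 ]
hend [ 0.4211 -0.1379  0.011 ]
shaft/handle [ 0.4206 -0.0492  0.011 ]
[300.5890411  223.56164384] 73 pz@.05 [ 0.4384 -0.2205  0.035 ] topc [ 0.4404 -0.2229  0.0551] 28 [ 0.4401 -0.2241  0.0561]
[348.61333333 223.61333333] 75 pz@.05 [ 0.4428 -0.4113  0.035 ] topc [ 0.4434 -0.4133  0.0548] 27 [ 0.3552 -0.2306  0.8356]
[320.28947368 229.5       ] 76 pz@.05 [ 0.4166 -0.2986  0.035 ] topc [ 0.4171 -0.3017  0.0546] 26 [ 0.4183 -0.3005  0.0545]
```

View pics/c4.png

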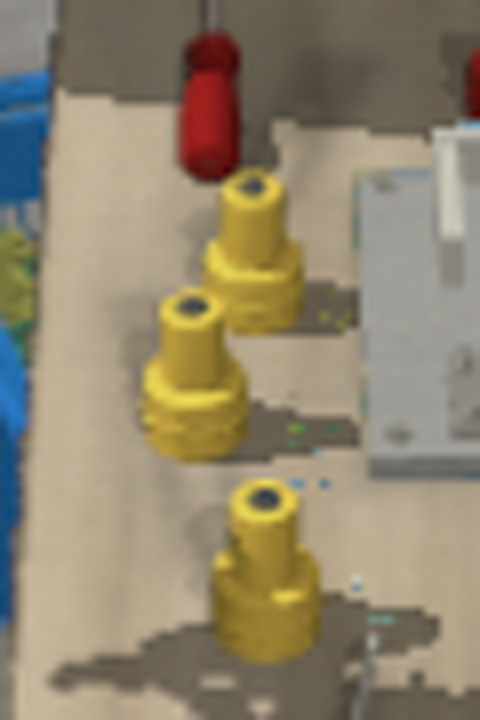

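View pics/c5.png

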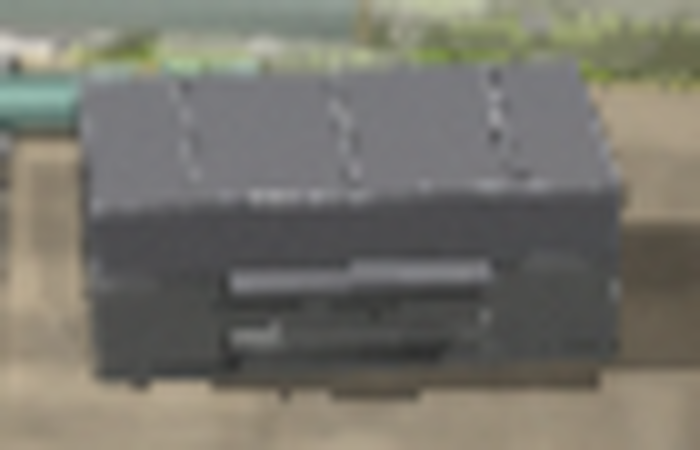

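```bash
cat >> h.py <<'E'
def go(p,yaw=None,down=True,quiet=False):
    """tool shift/turn to world TCP p with tool x at yaw deg, tool straight down"""
    o=bot.get_obs(); Rm=R.from_quat(o['tool_rot']); 
    d=Rm.inv().apply(np.array(p)-o['eef_pos'])
    s='lin '+str(np.round(d,4).tolist())+' dist %.3f'%np.linalg.norm(d)
    if yaw is not None:
        a=np.radians(yaw); x=np.array([np.cos(a),np.sin(a),0]); z=np.array([0,0,-1.]); T=R.from_matrix(np.stack([x,np.cross(z,x),z],1))
        s+=' rot '+str(np.round(np.degrees((Rm.inv()*T).as_rotvec()),2).tolist())
    print(s, 't=%.2f'%o['clock'],'eef',np.round(o['eef_pos'],4),'F',np.round(o['ft_force'],2),'w %.4f'%o['grip_width'])
E
python3 -c "
from h import *
go([.421,-.075,.15],0)"
```

```text
lin [-0.2798, -0.367, 0.098] dist 0.472 rot [-0.07, 0.09, -69.21] t=0.10 eef [ 0.1773 -0.467   0.2475] F [ 0.33 -0.13 -0.21] w 0.0853
```

Emit:
{"method": "jog_arm", "body": {
  "jaw": [0.3,0.3,0.3,0.3,0.3,0.3,0.3,0.3],
  "linear": [
    [-0.02,-0.026,0.007],
    [-0.04,-0.053,0.014],
    [-0.06,-0.08,0.021],
    [-0.08,-0.105,0.028],
    [-0.1,-0.131,0.035],
    [-0.12,-0.157,0.042],
    [-0.14,-0.184,0.049],
    [-0.16,-0.21,0.056]
  ],
  "delta_rot": [
    [0,0,-7],
    [0,0,-14],
    [0,0,-21],
    [0,0,-28],
    [0,0,-35],
    [0,0,-42],
    [0,0,-49],
    [0,0,-56]
  ]
}}

```text
clock: 0.77
eef_pos: [0.3173, -0.2417, 0.1918]
tool_rot: [0.994, -0.112, -0.0, -0.0]
ft_force: [0.2, 0.1, 0.0]
grip_width: 0.0596
```

```bash
python3 -c "
from h import *
go([.421,-.075,.10],0)"
```

```text
lin [0.0639, -0.1856, 0.0918] dist 0.217 rot [-0.02, 0.02, -12.89] t=0.77 eef [ 0.3173 -0.2417  0.1918] F [0.2  0.07 0.02] w 0.0596
```

Emit:
{"method": "jog_arm", "body": {
  "jaw": [0.3,0.3,0.3,0.3,0.3,0.3,0.3,0.3],
  "linear": [
    [0.011,-0.031,0.015],
    [0.022,-0.062,0.03],
    [0.033,-0.093,0.045],
    [0.044,-0.124,0.06],
    [0.054,-0.155,0.075],
    [0.064,-0.1855,0.092],
    [0.064,-0.1855,0.092],
    [0.064,-0.1855,0.092]
  ],
  "delta_rot": [
    [0,0,-4],
    [0,0,-8],
    [0,0,-12],
    [0,0,-13],
    [0,0,-13],
    [0,0,-13],
    [0,0,-13],
    [0,0,-13]
  ]
}}

```text
clock: 1.43
eef_pos: [0.421, -0.0759, 0.099]
tool_rot: [1.0, 0.0, -0.002, -0.0]
ft_force: [-1.0, 0.1, 1.2]
grip_width: 0.0599
```

```bash
python3 -c "
from h import *
go([.421,-.075,.020],0)
snap('side','b');crop('pics/b_side.png',160,150,290,290,5,'pics/b1.png')"
```

```text
lin [0.0003, -0.0009, 0.079] dist 0.079 rot [-0.02, 0.2, 0.01] t=1.43 eef [ 0.421  -0.0759  0.099 ] F [-1.    0.09  1.15] w 0.0599
```

View pics/b1.png

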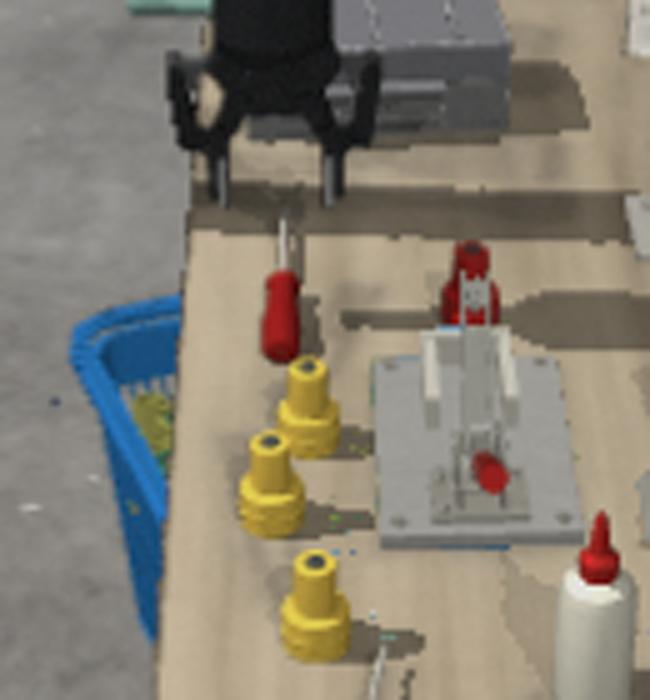

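Emit:
{"method": "jog_arm", "body": {
  "jaw": [0.3,0.3,0.3,0.3,1,1,1,1],
  "linear": [
    [0,0,0.025],
    [0,0,0.05],
    [0,0,0.077],
    [0,0,0.077],
    [0,0,0.077],
    [0,0,0.077],
    [0,0,0.077],
    [0,0,0.077]
  ],
  "delta_rot": [
    [0,0,0],
    [0,0,0],
    [0,0,0],
    [0,0,0],
    [0,0,0],
    [0,0,0],
    [0,0,0],
    [0,0,0]
  ]
}}

```text
clock: 2.15
eef_pos: [0.4233, -0.0781, 0.0254]
tool_rot: [1.0, -0.002, 0.002, 0.001]
ft_force: [-1.1, -0.8, 4.6]
grip_width: 0.0203
```

Emit:
{"method": "jog_arm", "body": {
  "jaw": [1,1,1,1,1,1,1,1],
  "linear": [
    [0,0,0],
    [0,0,0],
    [0,0,0],
    [0,0,-0.01],
    [0,0,-0.02],
    [0,0,-0.03],
    [0,0,-0.04],
    [0,0,-0.04]
  ],
  "delta_rot": [
    [0,0,0],
    [0,0,0],
    [0,0,0],
    [0,0,0],
    [0,0,0],
    [0,0,0],
    [0,0,0],
    [0,0,0]
  ]
}}

```text
clock: 2.82
eef_pos: [0.4238, -0.0778, 0.0659]
tool_rot: [1.0, -0.002, 0.003, 0.0]
ft_force: [0.5, -0.5, -1.0]
grip_width: 0.0203
```

```bash
python3 -c "
from h import *
go([.421,-.075,.020],0)
snap('side','c');crop('pics/c_side.png',160,150,290,290,5,'pics/b1.png')
snap('top','c');crop('pics/c_top.png',200,180,310,260,6,'pics/b2.png')"
```

```text
lin [-0.003, -0.0028, 0.0459] dist 0.046 rot [0.05, -0.31, -0.21] t=2.82 eef [ 0.4238 -0.0778  0.0659] F [ 0.52 -0.46 -0.97] w 0.0203
```

View pics/b1.png

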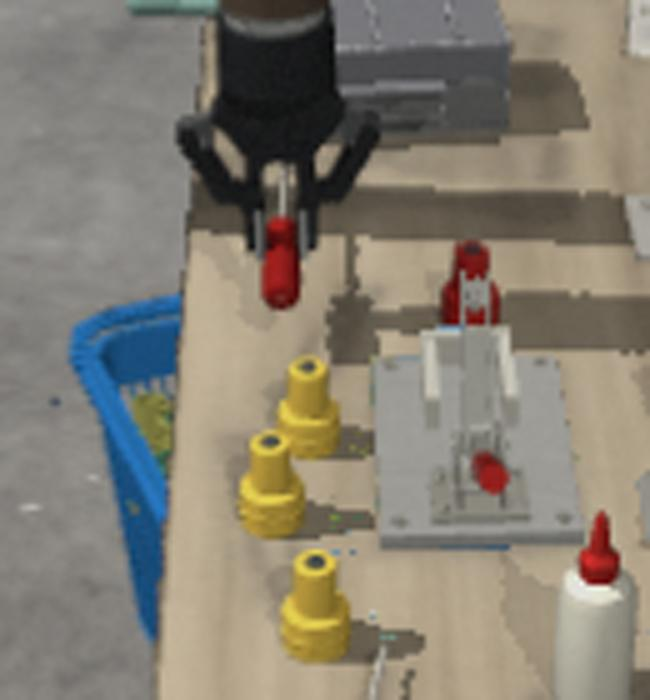

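View pics/b2.png

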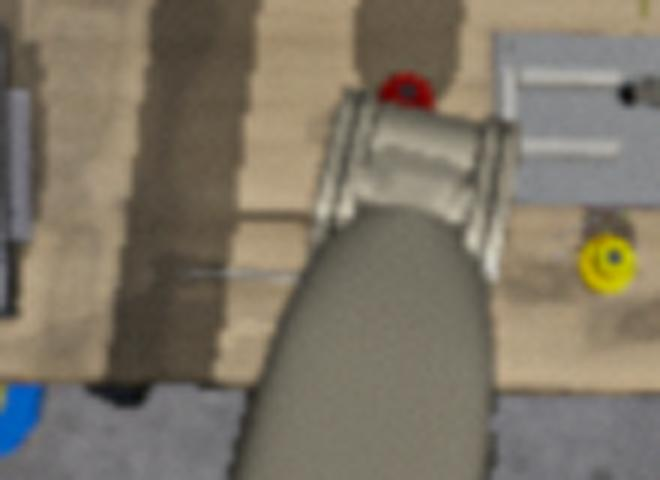

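```bash
python3 - <<'E'
from h import *
crop('pics/c_side.png',205,165,235,215,14,'pics/b3.png')
for z in (.04,.05,.06): print(z,np.round(pz('top',230,225.5,z),4))
d=np.load('pics/c_top.npy');P=cloud('top',d)
for u in range(228,250,2):
    v0=np.argmax(P[222:230,u,2])+222; print(u,v0,np.round(P[v0,u],4))
d=np.load('pics/c_side.npy');P=cloud('side',d)
for u,v in [(215,184),(216,186),(216,190),(217,188),(216,205),(216,209),(216,200)]: print(u,v,np.round(P[v,u],4))
E
```

```text
0.04 [0.4234 0.0597 0.04  ]
0.05 [0.4223 0.0591 0.05  ]
0.06 [0.4212 0.0585 0.06  ]
228 225 [0.429  0.0701 0.0044]
230 226 [ 0.2549 -0.0369  1.6244]
232 227 [ 0.2549 -0.0369  1.6244]
234 225 [0.4249 0.0435 0.048 ]
236 225 [0.4244 0.0354 0.0538]
238 225 [0.4243 0.0274 0.0563]
240 225 [0.4251 0.0198 0.0507]
242 225 [0.4252 0.0119 0.0519]
244 225 [0.4251 0.0039 0.0548]
246 225 [ 0.425  -0.004   0.0567]
248 229 [ 0.3599 -0.0201  0.5597]
215 184 [0.4182 0.1205 0.0014]
216 186 [0.4238 0.0089 0.0547]
216 190 [ 0.4239 -0.0146  0.0522]
217 188 [ 0.4272 -0.003   0.0534]
216 205 [ 0.4249 -0.1327  0.0642]
216 209 [ 0.4246 -0.1367  0.0517]
216 200 [ 0.4246 -0.0972  0.0616]
```

View pics/b3.png

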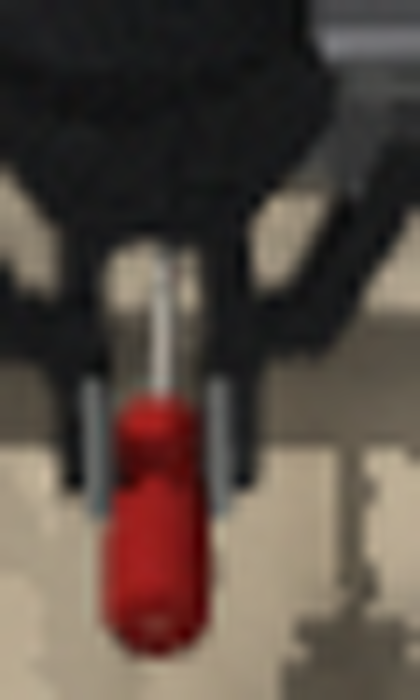

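```bash
python3 -c "
from h import *
go([.5046,.014,.047],3.84)"
```

```text
lin [0.0817, -0.0918, 0.0173] dist 0.124 rot [0.03, -0.14, -4.05] t=2.92 eef [ 0.4225 -0.0775  0.0642] F [ 0.34  1.1  -0.9 ] w 0.0204
```

Emit:
{"method": "jog_arm", "body": {
  "jaw": [1,1,1,1,1,1,1,1],
  "linear": [
    [0.014,-0.016,0.003],
    [0.028,-0.032,0.006],
    [0.042,-0.048,0.009],
    [0.056,-0.063,0.012],
    [0.07,-0.079,0.015],
    [0.082,-0.092,0.017],
    [0.082,-0.092,0.017],
    [0.082,-0.092,0.017]
  ],
  "delta_rot": [
    [0,0,-1],
    [0,0,-2],
    [0,0,-3],
    [0,0,-4],
    [0,0,-4],
    [0,0,-4],
    [0,0,-4],
    [0,0,-4]
  ]
}}

```text
clock: 3.58
eef_pos: [0.5037, 0.0148, 0.0455]
tool_rot: [0.999, 0.034, -0.001, 0.0]
ft_force: [-0.9, -0.3, -1.5]
grip_width: 0.0202
```

```bash
python3 -c "
from h import *
go([.5046,.019,.047],3.84)
snap('side','d');crop('pics/d_side.png',190,130,280,200,7,'pics/b1.png')
snap('top','d');crop('pics/d_top.png',160,160,280,250,6,'pics/b2.png')
go([.5046,.019,.047],3.84)"
```

```text
lin [0.0012, -0.0041, -0.0015] dist 0.005 rot [0.01, 0.09, 0.04] t=3.58 eef [0.5037 0.0148 0.0455] F [-0.85 -0.27 -1.49] w 0.0202
lin [0.0021, -0.005, -0.0013] dist 0.006 rot [0.02, 0.12, -0.07] t=3.68 eef [0.5028 0.0139 0.0457] F [-0.86  0.24 -1.13] w 0.0203
```

View pics/b1.png

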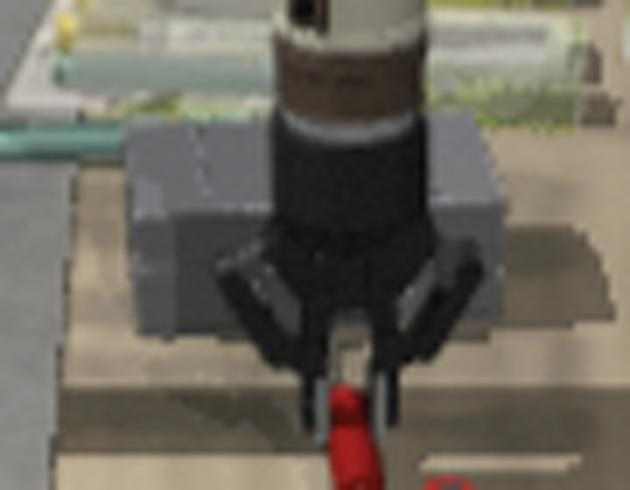

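View pics/b2.png

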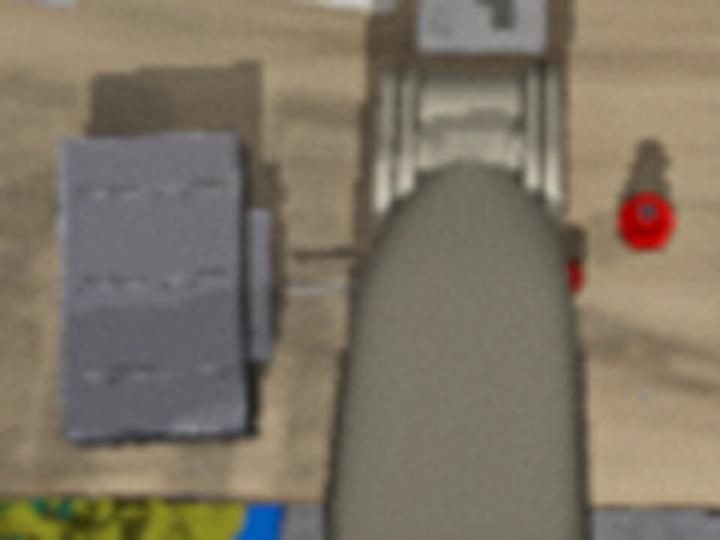

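Emit:
{"method": "jog_arm", "body": {
  "jaw": [1,1,1,1,1,1,1,1],
  "linear": [
    [0,-0.004,-0.001],
    [0,-0.008,-0.001],
    [0,-0.012,-0.001],
    [0,-0.016,-0.001],
    [0,-0.02,-0.001],
    [0,-0.022,-0.001],
    [0,-0.022,-0.001],
    [0,-0.022,-0.001]
  ],
  "delta_rot": [
    [0,0,0],
    [0,0,0],
    [0,0,0],
    [0,0,0],
    [0,0,0],
    [0,0,0],
    [0,0,0],
    [0,0,0]
  ]
}}

```text
clock: 4.35
eef_pos: [0.5026, 0.0364, 0.0473]
tool_rot: [0.999, 0.033, 0.0, 0.0]
ft_force: [0.1, -0.3, -0.1]
grip_width: 0.0203
```

```bash
python3 -c "
from h import *
go([.5046,.019,.047],3.84)
snap('top','e');crop('pics/e_top.png',160,160,280,250,6,'pics/b2.png')
go([.5046,.019,.047],3.84)
f=np.array([.494,.1777]);u=np.array([-.067,.998])
"
```

```text
lin [0.0009, 0.0175, 0.0003] dist 0.018 rot [0.01, 0.0, -0.03] t=4.35 eef [0.5026 0.0364 0.0473] F [ 0.05 -0.31 -0.06] w 0.0203
lin [0.0009, 0.0174, 0.0003] dist 0.017 rot [0.01, -0.0, -0.04] t=4.40 eef [0.5026 0.0363 0.0473] F [-0.13 -0.22 -0.62] w 0.0208
```

View pics/b2.png

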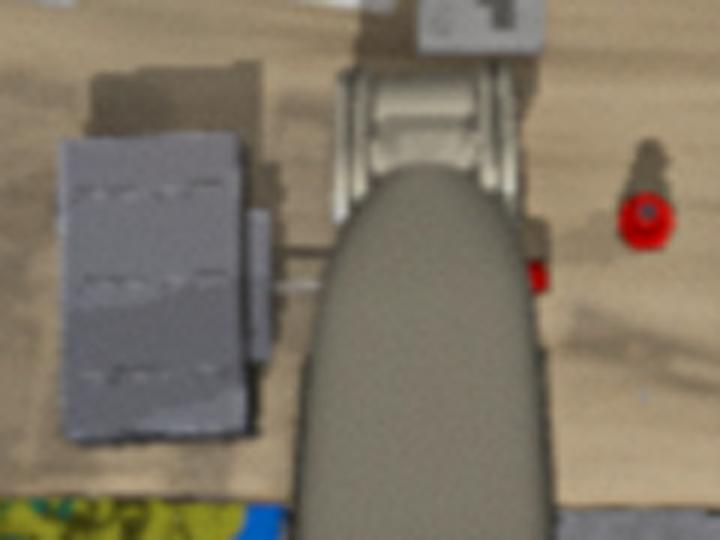

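```bash
python3 -c "
import numpy as np
r=.122
for t in list(range(0,120,5))+[115]:
    a=np.radians(t); s=-r*np.cos(a)-.0035*np.sin(a); z=r*np.sin(a)-.0035*np.cos(a); print(t,'y',round(-(s+.121),4),'z',round(-(z+.0095),4))
"
```

```text
0 y 0.001 z -0.006
5 y 0.0008 z -0.0166
10 y -0.0002 z -0.0272
15 y -0.0023 z -0.0377
20 y -0.0052 z -0.0479
25 y -0.009 z -0.0579
30 y -0.0136 z -0.0675
35 y -0.0191 z -0.0766
40 y -0.0253 z -0.0852
45 y -0.0323 z -0.0933
50 y -0.0399 z -0.1007
55 y -0.0482 z -0.1074
60 y -0.057 z -0.1134
65 y -0.0663 z -0.1186
70 y -0.076 z -0.1229
75 y -0.086 z -0.1264
80 y -0.0964 z -0.129
85 y -0.1069 z -0.1307
90 y -0.1175 z -0.1315
95 y -0.1281 z -0.1313
100 y -0.1387 z -0.1303
105 y -0.1492 z -0.1282
110 y -0.1594 z -0.1253
115 y -0.1694 z -0.1215
115 y -0.1694 z -0.1215
```

Emit:
{"method": "jog_arm", "body": {
  "jaw": [1,1,1,1,1,1,1,1],
  "linear": [
    [0,0,-0.003],
    [0,0,-0.006],
    [0,0,-0.01],
    [0,0,-0.014],
    [0,0,-0.018],
    [0,0,-0.022],
    [0,-0.0002,-0.026],
    [0,-0.0002,-0.027]
  ],
  "delta_rot": [
    [0,0,0],
    [0,0,0],
    [0,0,0],
    [0,0,0],
    [0,0,0],
    [0,0,0],
    [0,0,0],
    [0,0,0]
  ]
}}

```text
clock: 5.07
eef_pos: [0.5029, 0.0365, 0.0752]
tool_rot: [0.999, 0.033, 0.001, 0.0]
ft_force: [0.2, 0.2, -1.8]
grip_width: 0.0205
```

```bash
python3 -c "
from h import *
go([.5046,.019,.047],3.84)
snap('top','f');crop('pics/f_top.png',160,160,280,250,6,'pics/b2.png')
snap('side','f');crop('pics/f_side.png',190,110,280,200,7,'pics/b1.png')
go([.5046,.019,.047],3.84)
"
```

```text
lin [0.0005, 0.0176, 0.0282] dist 0.033 rot [0.0, -0.06, -0.04] t=5.07 eef [0.5029 0.0365 0.0752] F [ 0.25  0.2  -1.75] w 0.0205
lin [0.0006, 0.0176, 0.0277] dist 0.033 rot [0.0, -0.04, -0.05] t=5.17 eef [0.5028 0.0365 0.0747] F [-0.01  0.15 -0.5 ] w 0.0202
```

View pics/b2.png

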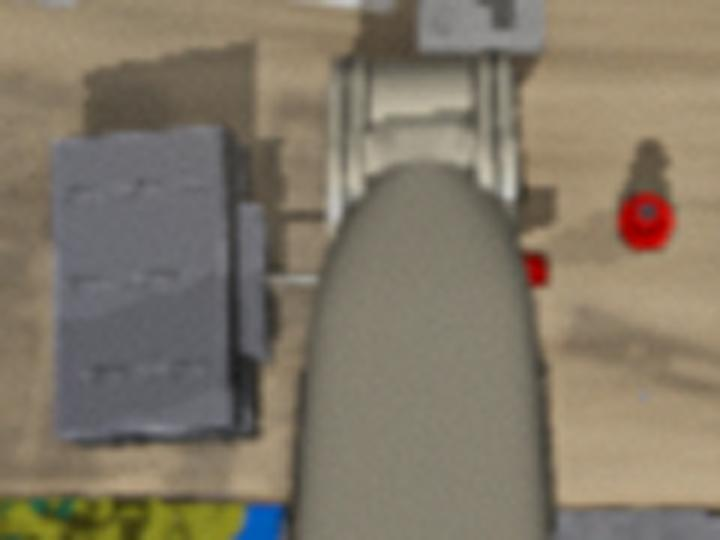

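View pics/b1.png

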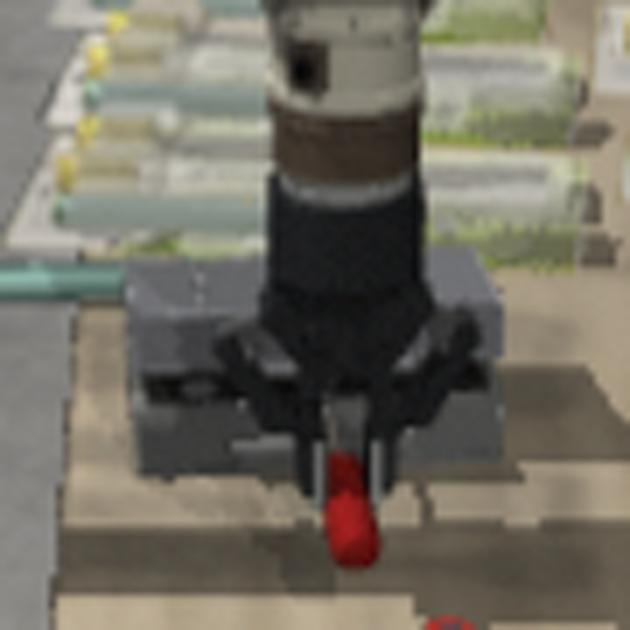

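Emit:
{"method": "jog_arm", "body": {
  "jaw": [1,1,1,1,1,1,1,1],
  "linear": [
    [0,-0.002,-0.0105],
    [0,-0.005,-0.0207],
    [0,-0.0088,-0.0307],
    [0,-0.0134,-0.0403],
    [0,-0.0189,-0.0494],
    [0,-0.0251,-0.058],
    [0,-0.0321,-0.0661],
    [0,-0.0321,-0.0661]
  ],
  "delta_rot": [
    [0,0,0],
    [0,0,0],
    [0,0,0],
    [0,0,0],
    [0,0,0],
    [0,0,0],
    [0,0,0],
    [0,0,0]
  ]
}}

```text
clock: 5.83
eef_pos: [0.5018, 0.0701, 0.1427]
tool_rot: [0.999, 0.034, 0.002, -0.001]
ft_force: [0.8, 0.7, -0.3]
grip_width: 0.0206
```

```bash
python3 -c "
from h import *
snap('top','g');crop('pics/g_top.png',160,160,280,250,6,'pics/b2.png')
snap('side','g');crop('pics/g_side.png',190,90,280,200,6,'pics/b1.png')
go([.5046,.019,.047],3.84)
"
```

```text
lin [-0.0, 0.0503, 0.0941] dist 0.107 rot [-0.02, -0.11, -0.0] t=5.93 eef [0.5011 0.0692 0.1411] F [-0.39 -0.55 -1.64] w 0.0205
```

View pics/b2.png

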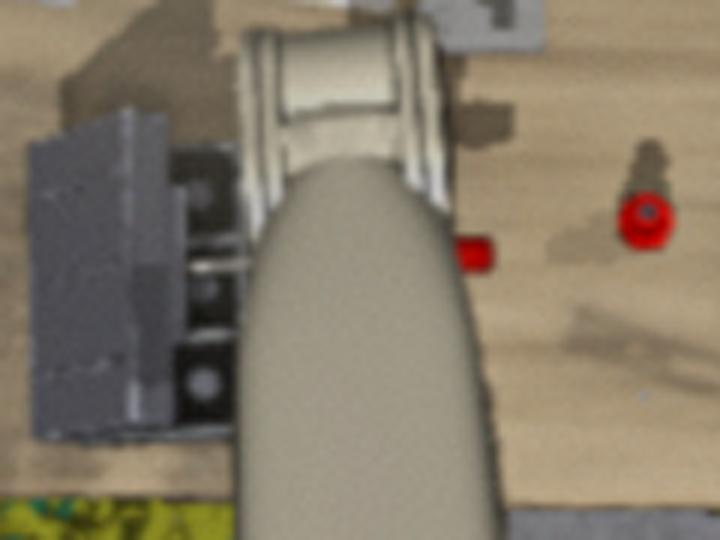

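View pics/b1.png

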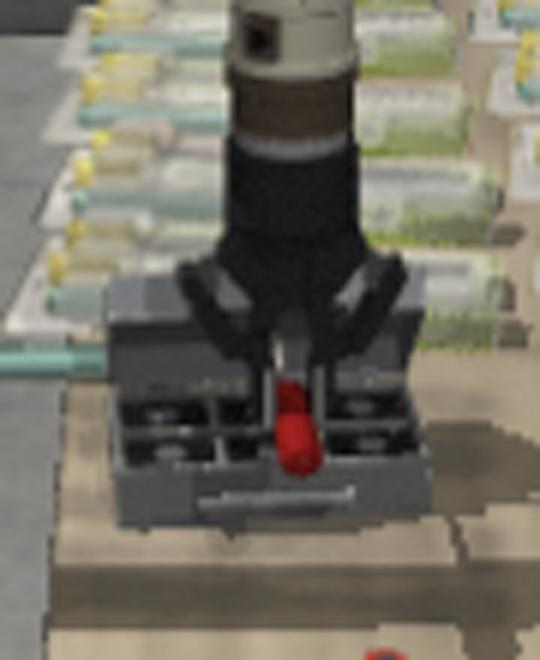

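Emit:
{"method": "jog_arm", "body": {
  "jaw": [1,1,1,1,1,1,1,1],
  "linear": [
    [0,-0.0076,-0.0074],
    [0,-0.0159,-0.0141],
    [0,-0.0247,-0.0201],
    [0,-0.034,-0.0253],
    [0,-0.0437,-0.0296],
    [0,-0.0537,-0.0331],
    [0,-0.0641,-0.0357],
    [0,-0.0746,-0.0374]
  ],
  "delta_rot": [
    [0,0,0],
    [0,0,0],
    [0,0,0],
    [0,0,0],
    [0,0,0],
    [0,0,0],
    [0,0,0],
    [0,0,0]
  ]
}}

```text
clock: 6.6
eef_pos: [0.4955, 0.1442, 0.1782]
tool_rot: [0.999, 0.033, 0.0, -0.0]
ft_force: [-0.2, -1.5, -0.2]
grip_width: 0.02
```

Emit:
{"method": "jog_arm", "body": {
  "jaw": [1,1,1,1,1,1,1,1],
  "linear": [
    [0,-0.0106,-0.0008],
    [0,-0.0212,-0.0006],
    [0,-0.0318,0.0004],
    [0,-0.0423,0.0025],
    [0,-0.0525,0.0054],
    [0,-0.0625,0.0092],
    [0,-0.066,0.0105],
    [0,-0.066,0.0105]
  ],
  "delta_rot": [
    [0,0,0],
    [0,0,0],
    [0,0,0],
    [0,0,0],
    [0,0,0],
    [0,0,0],
    [0,0,0],
    [0,0,0]
  ]
}}

```text
clock: 7.27
eef_pos: [0.491, 0.2068, 0.1665]
tool_rot: [0.999, 0.032, -0.0, 0.003]
ft_force: [0.6, -9.7, 3.1]
grip_width: 0.0203
```

```bash
python3 -c "
from h import *
snap('top','i');crop('pics/i_top.png',140,160,260,250,6,'pics/b2.png')
snap('side','i');crop('pics/i_side.png',190,90,280,200,6,'pics/b1.png')
go([.5046,.019,.047],3.84)
"
```

```text
lin [0.0014, 0.1875, 0.1209] dist 0.223 rot [0.32, 0.03, -0.14] t=7.37 eef [0.4911 0.2067 0.1669] F [-0.42 -8.18  1.97] w 0.0203
```

View pics/b2.png

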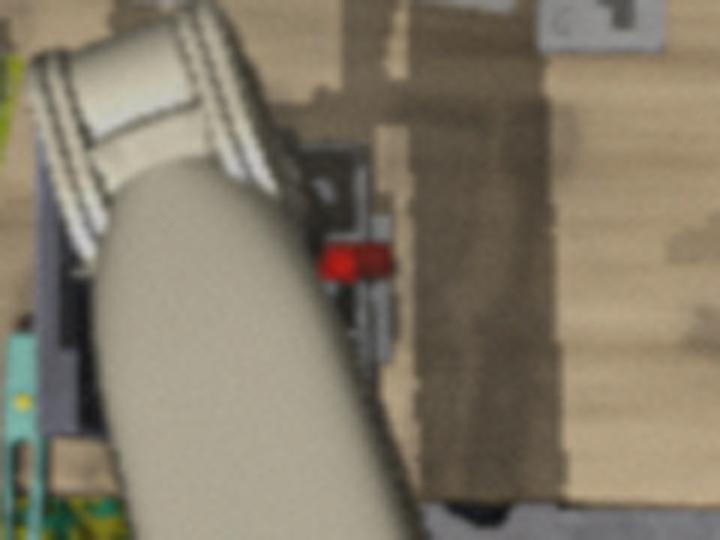

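View pics/b1.png

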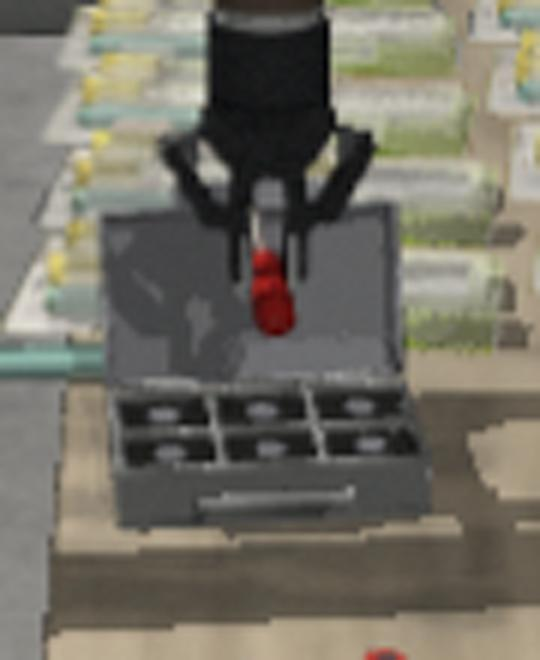

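Emit:
{"method": "jog_arm", "body": {
  "jaw": [1,1,1,1,1,1,1,1],
  "linear": [
    [0,0.01,0],
    [0,0.03,0],
    [0,0.06,0],
    [0,0.1,0],
    [0,0.14,0],
    [0,0.17,0],
    [0,0.2,0],
    [0,0.23,0.01]
  ],
  "delta_rot": [
    [0,0,0],
    [0,0,0],
    [0,0,0],
    [0,0,0],
    [0,0,0],
    [0,0,0],
    [0,0,0],
    [0,0,0]
  ]
}}

```text
clock: 8.03
eef_pos: [0.5078, -0.0221, 0.1588]
tool_rot: [0.999, 0.033, 0.002, -0.0]
ft_force: [1.2, 1.2, 0.3]
grip_width: 0.0207
```

```bash
python3 -c "
from h import *
go([.425,-.075,.06],0)
snap('top','j');crop('pics/j_top.png',160,160,300,250,5,'pics/b2.png')
snap('side','j');crop('pics/j_side.png',180,100,290,220,6,'pics/b1.png')
go([.425,-.075,.06],0)
d=np.load('pics/j_top.npy');P=cloud('top',d); 
m=np.zeros((384,512),bool); m[170:245,140:210]=1; m&=(P[...,2]>.1)&(P[...,2]<.2); q=P[m]; print('lid edge', q.min(0),q.max(0))
"
```

```text
lin [-0.0865, 0.0474, 0.0984] dist 0.139 rot [-0.04, -0.26, 3.76] t=8.03 eef [ 0.5078 -0.0221  0.1588] F [1.23 1.24 0.28] w 0.0207
lin [-0.0836, 0.0457, 0.0962] dist 0.135 rot [0.02, 0.08, 3.44] t=8.13 eef [ 0.5058 -0.0243  0.156 ] F [-0.37 -0.08 -1.15] w 0.0204
lid edge [0.38158916 0.31912744 0.10028068] [0.5806148  0.3792752  0.17054159]
```

View pics/b2.png

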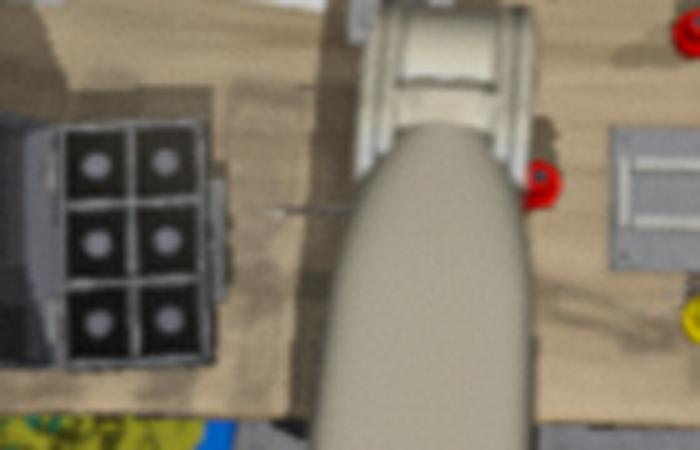

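View pics/b1.png

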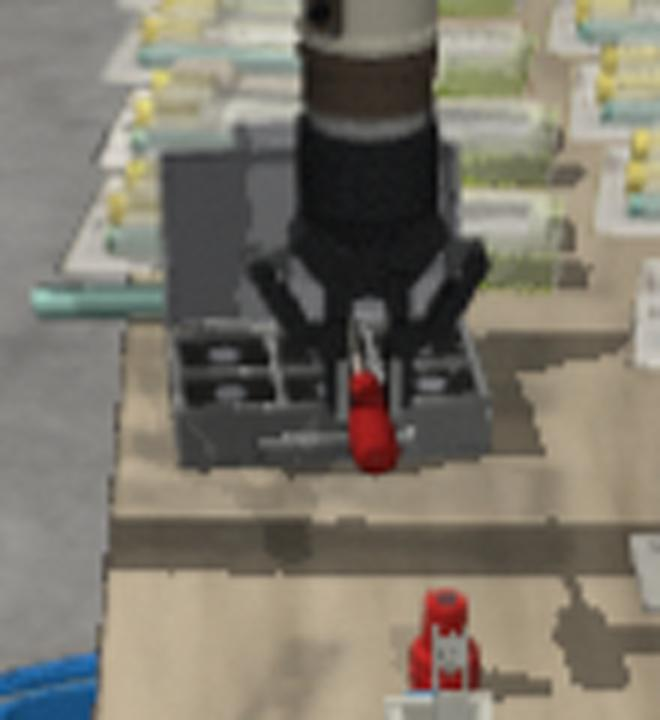

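Emit:
{"method": "jog_arm", "body": {
  "jaw": [1,1,1,1,1,1,1,1],
  "linear": [
    [-0.02,0.012,0.015],
    [-0.04,0.024,0.035],
    [-0.06,0.036,0.055],
    [-0.083,0.047,0.08],
    [-0.083,0.047,0.105],
    [-0.083,0.047,0.125],
    [-0.083,0.047,0.127],
    [-0.083,0.047,0.127]
  ],
  "delta_rot": [
    [0,0,1],
    [0,0,2],
    [0,0,3],
    [0,0,3.5],
    [0,0,3.5],
    [0,0,3.5],
    [0,0,3.5],
    [0,0,3.5]
  ]
}}

```text
clock: 8.8
eef_pos: [0.4258, -0.0723, 0.0295]
tool_rot: [1.0, 0.003, -0.001, -0.001]
ft_force: [0.6, 0.6, -0.2]
grip_width: 0.0203
```

```bash
python3 -c "
from h import *
go([.425,-.075,.0255],0)
crop('pics/j_top.png',150,175,210,240,10,'pics/b2.png')
d=np.load('pics/j_top.npy');P=cloud('top',d)
# rim
m=np.zeros((384,512),bool); m[178:236,165:208]=1; m&=(P[...,2]>.038)&(P[...,2]<.048); q=P[m]; print(len(q),cv2.minAreaRect((q[:,:2]*1000).astype(np.float32)))
u=np.array([-.067,.998,0]);w=np.array([-.998,-.067,0]);c=np.array([.4902,.2366,.042])
for i in range(6):
    p=c+u*(-.028+.056*(i//3))+w*(-.064+.064*(i%3)); print(i+1,np.round(p,4),np.round((proj('top',p)[0]-[150,175])*10))
"
```

```text
lin [-0.0008, 0.0027, 0.004] dist 0.005 rot [-0.07, 0.15, 0.32] t=8.80 eef [ 0.4258 -0.0723  0.0295] F [ 0.62  0.6  -0.17] w 0.0203
823 ((488.8310546875, 249.8997802734375), (198.3675994873047, 144.7324981689453), 4.137351036071777)
1 [0.5559 0.2129 0.042 ] [431. 167.]
2 [0.4921 0.2087 0.042 ] [433. 324.]
3 [0.4282 0.2044 0.042 ] [435. 484.]
4 [0.5522 0.2688 0.042 ] [291. 173.]
5 [0.4883 0.2645 0.042 ] [292. 330.]
6 [0.4245 0.2603 0.042 ] [294. 490.]
```

View pics/b2.png

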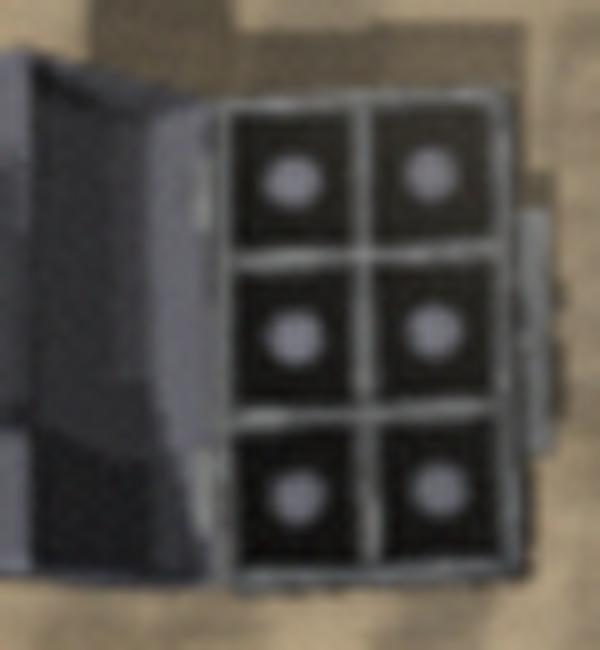

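Emit:
{"method": "jog_arm", "body": {
  "jaw": [1,1,1,1,0.3,0.3,0.3,0.3],
  "linear": [
    [0,0,0.002],
    [0,0,0.004],
    [0,0,0.004],
    [0,0,0.004],
    [0,0,0.004],
    [0,0,0.002],
    [0,0,0],
    [0,0,-0.01]
  ],
  "delta_rot": [
    [0,0,0],
    [0,0,0],
    [0,0,0],
    [0,0,0],
    [0,0,0],
    [0,0,0],
    [0,0,0],
    [0,0,0]
  ]
}}

```text
clock: 9.47
eef_pos: [0.4257, -0.0729, 0.0398]
tool_rot: [1.0, 0.003, -0.001, -0.0]
ft_force: [-0.0, 0.6, 1.1]
grip_width: 0.0598
```

```bash
python3 -c "
from h import *
for i,(u,v) in enumerate([(432,174),(434,330),(439,490),(292,183),(295,338),(300,497)]): print(i+1,np.round(pz('top',u/10+150-.45,v/10+175-.45,.038),4))
go([.5559,.2129,.09],3.84)
"
```

```text
1 [0.5555 0.2147 0.038 ]
2 [0.492  0.2106 0.038 ]
3 [0.4279 0.2052 0.038 ]
4 [0.5505 0.2709 0.038 ]
5 [0.4874 0.266  0.038 ]
6 [0.4238 0.2602 0.038 ]
lin [0.1315, -0.2852, -0.0504] dist 0.318 rot [-0.03, 0.12, -3.55] t=9.47 eef [ 0.4257 -0.0729  0.0398] F [-0.03  0.55  1.1 ] w 0.0598
```

Emit:
{"method": "jog_arm", "body": {
  "jaw": [0.3,0.3,0.3,1,1,1,1,1],
  "linear": [
    [0,0,-0.03],
    [0,0,-0.06],
    [0.02,-0.04,-0.07],
    [0.04,-0.08,-0.07],
    [0.055,-0.115,-0.07],
    [0.07,-0.15,-0.07],
    [0.085,-0.185,-0.07],
    [0.1,-0.22,-0.07]
  ],
  "delta_rot": [
    [0,0,0],
    [0,0,0],
    [0,0,-1],
    [0,0,-2],
    [0,0,-3],
    [0,0,-3.5],
    [0,0,-3.5],
    [0,0,-3.5]
  ]
}}

```text
clock: 10.13
eef_pos: [0.5261, 0.1494, 0.1108]
tool_rot: [0.999, 0.033, 0.0, -0.0]
ft_force: [0.2, -0.5, 0.1]
grip_width: 0.0005
```

```bash
python3 -c "
from h import *
go([.5555,.2135,.068],3.84)
snap('top','k');crop('pics/k_top.png',200,180,360,260,5,'pics/b2.png')
snap('side','k');crop('pics/k_side.png',180,100,290,280,4,'pics/b1.png')
"
```

```text
lin [0.0335, -0.062, 0.0429] dist 0.082 rot [-0.01, -0.05, -0.04] t=10.13 eef [0.5261 0.1494 0.1108] F [ 0.2  -0.5   0.11] w 0.0005
```

View pics/b1.png

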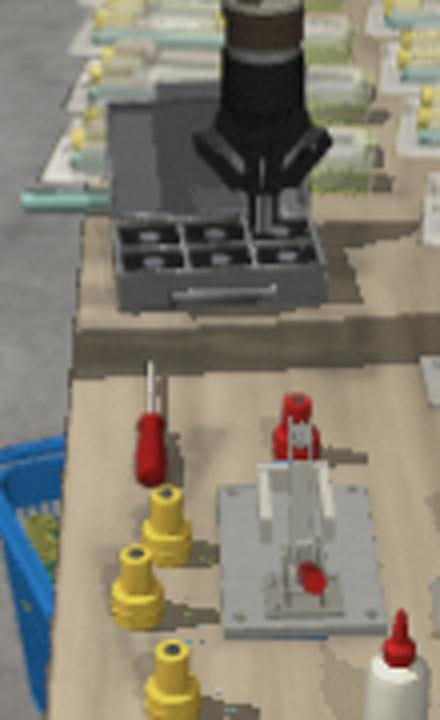

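Emit:
{"method": "jog_arm", "body": {
  "jaw": [1,1,1,1,1,1,1,1],
  "linear": [
    [0.017,-0.031,0],
    [0.034,-0.062,0],
    [0.034,-0.062,0.015],
    [0.034,-0.062,0.03],
    [0.034,-0.062,0.043],
    [0.034,-0.062,0.043],
    [0.034,-0.062,0.043],
    [0.034,-0.062,0.043]
  ],
  "delta_rot": [
    [0,0,0],
    [0,0,0],
    [0,0,0],
    [0,0,0],
    [0,0,0],
    [0,0,0],
    [0,0,0],
    [0,0,0]
  ]
}}

```text
clock: 10.9
eef_pos: [0.5557, 0.2111, 0.0681]
tool_rot: [0.999, 0.033, 0.0, -0.0]
ft_force: [0.2, -0.5, -1.0]
grip_width: 0.0001
```

```bash
python3 -c "
from h import *
go([.5555,.2135,.054],3.84)
"
```

```text
lin [-0.0001, -0.0024, 0.0141] dist 0.014 rot [-0.01, -0.04, -0.09] t=10.90 eef [0.5557 0.2111 0.0681] F [ 0.24 -0.48 -0.99] w 0.0001
```

Emit:
{"method": "jog_arm", "body": {
  "jaw": [1,1,1,1,1,1,1,1],
  "linear": [
    [0,-0.002,0.006],
    [0,-0.002,0.012],
    [0,-0.002,0.015],
    [0,-0.002,0.017],
    [0,-0.002,0.019],
    [0,-0.002,0.021],
    [0,-0.002,0.0215],
    [0,-0.002,0.0215]
  ],
  "delta_rot": [
    [0,0,0],
    [0,0,0],
    [0,0,0],
    [0,0,0],
    [0,0,0],
    [0,0,0],
    [0,0,0],
    [0,0,0]
  ]
}}

```text
clock: 11.57
eef_pos: [0.5551, 0.2135, 0.0456]
tool_rot: [0.999, 0.033, -0.0, 0.0]
ft_force: [-0.1, 0.1, 1.3]
grip_width: 0.0001
```

```bash
python3 -c "
from h import *
go([.5555,.2135,.044],3.84)
"
```

```text
lin [0.0004, -0.0, 0.0016] dist 0.002 rot [0.0, 0.03, -0.05] t=11.57 eef [0.5551 0.2135 0.0456] F [-0.12  0.07  1.3 ] w 0.0001
```

Emit:
{"method": "jog_arm", "body": {
  "jaw": [1,1,1,1,1,1,1,1],
  "linear": [
    [0,0,0.002],
    [0,0,0.002],
    [0,0,-0.012],
    [0,0,-0.024],
    [-0.03,0,-0.024],
    [-0.064,0,-0.024],
    [-0.064,0,-0.024],
    [-0.064,0,-0.02]
  ],
  "delta_rot": [
    [0,0,0],
    [0,0,0],
    [0,0,0],
    [0,0,0],
    [0,0,0],
    [0,0,0],
    [0,0,0],
    [0,0,0]
  ]
}}

```text
clock: 12.23
eef_pos: [0.489, 0.2088, 0.0657]
tool_rot: [0.999, 0.034, -0.001, 0.0]
ft_force: [0.6, -0.4, 0.3]
grip_width: -0.0003
```

Emit:
{"method": "jog_arm", "body": {
  "jaw": [1,1,1,1,1,1,1,1],
  "linear": [
    [0,0,0.006],
    [0,0,0.01],
    [0,0,0.012],
    [0,0,0.014],
    [0,0,0.016],
    [0,0,0.018],
    [0,0,0.02],
    [0,0,0.02]
  ],
  "delta_rot": [
    [0,0,0],
    [0,0,0],
    [0,0,0],
    [0,0,0],
    [0,0,0],
    [0,0,0],
    [0,0,0],
    [0,0,0]
  ]
}}

```text
clock: 12.9
eef_pos: [0.4915, 0.2092, 0.0455]
tool_rot: [0.999, 0.033, -0.0, 0.0]
ft_force: [-0.9, 0.2, -0.0]
grip_width: -0.0006
```

```bash
python3 -c "
from h import *
go([.492,.2100,.044],3.84)
"
```

```text
lin [0.0006, -0.0007, 0.0015] dist 0.002 rot [0.01, 0.01, -0.06] t=12.90 eef [0.4915 0.2092 0.0455] F [-0.95  0.22 -0.04] w -0.0006
```

Emit:
{"method": "jog_arm", "body": {
  "jaw": [1,1,1,1,1,1,1,1],
  "linear": [
    [0,0,0.002],
    [0,0,0.002],
    [0,0,-0.012],
    [0,0,-0.024],
    [-0.03,0,-0.024],
    [-0.064,0,-0.024],
    [-0.064,0,-0.024],
    [-0.064,0,-0.02]
  ],
  "delta_rot": [
    [0,0,0],
    [0,0,0],
    [0,0,0],
    [0,0,0],
    [0,0,0],
    [0,0,0],
    [0,0,0],
    [0,0,0]
  ]
}}

```text
clock: 13.57
eef_pos: [0.4252, 0.2045, 0.0658]
tool_rot: [0.999, 0.034, -0.001, 0.0]
ft_force: [1.6, 0.5, -0.4]
grip_width: 0.0002
```

Emit:
{"method": "jog_arm", "body": {
  "jaw": [1,1,1,1,1,1,1,1],
  "linear": [
    [0,0,0.006],
    [0,0,0.01],
    [0,0,0.012],
    [0,0,0.014],
    [0,0,0.016],
    [0,0,0.018],
    [0,0,0.02],
    [0,0,0.02]
  ],
  "delta_rot": [
    [0,0,0],
    [0,0,0],
    [0,0,0],
    [0,0,0],
    [0,0,0],
    [0,0,0],
    [0,0,0],
    [0,0,0]
  ]
}}

```text
clock: 14.23
eef_pos: [0.4276, 0.205, 0.0455]
tool_rot: [0.999, 0.033, -0.0, 0.0]
ft_force: [0.9, -0.5, -0.7]
grip_width: -0.0001
```

```bash
python3 -c "
from h import *
go([.428,.2050,.044],3.84)
"
```

```text
lin [0.0004, 0.0, 0.0015] dist 0.002 rot [0.01, 0.01, -0.06] t=14.23 eef [0.4276 0.205  0.0455] F [ 0.92 -0.51 -0.67] w -0.0001
```

Emit:
{"method": "jog_arm", "body": {
  "jaw": [1,1,1,1,1,1,1,1],
  "linear": [
    [0,0,0.0005],
    [0,0,0.001],
    [0,0,0.0015],
    [0,0,0.002],
    [0,0,0.002],
    [0,0,0.002],
    [0,0,0.002],
    [0,0,0.002]
  ],
  "delta_rot": [
    [0,0,0],
    [0,0,0],
    [0,0,0],
    [0,0,0],
    [0,0,0],
    [0,0,0],
    [0,0,0],
    [0,0,0]
  ]
}}

```text
clock: 14.9
eef_pos: [0.4274, 0.205, 0.0437]
tool_rot: [0.999, 0.033, -0.0, 0.0]
ft_force: [-0.0, 0.0, 0.5]
grip_width: -0.0001
```

```bash
python3 -c "
from h import *
go([.428,.2050,.044],3.84)
snap('side','l');crop('pics/l_side.png',190,130,270,210,9,'pics/b1.png')
d=np.load('pics/l_side.npy');P=cloud('side',d)
u=np.array([-.067,.998,0]);w=np.array([-.998,-.067,0]);c=np.array([.4895,.2376,0])
L=(P-c); a=L@u;b=L@w
m0=np.zeros((384,512),bool);m0[130:210,190:280]=1
for i in range(6):
    m=m0&(abs(a-(-.028+.056*(i//3)))<.018)&(abs(b-(-.064+.064*(i%3)))<.022)&(P[...,2]<.05)
    print(i+1,m.sum(),np.round(np.percentile(P[m][:,2],[20,50,80]),4))
go([.428,.2050,.044],3.84)
"
```

```text
lin [0.0006, 0.0001, -0.0003] dist 0.001 rot [0.0, 0.02, -0.05] t=14.90 eef [0.4274 0.205  0.0437] F [-0.02  0.04  0.53] w -0.0001
1 20 [0.0251 0.0268 0.028 ]
2 17 [0.0251 0.0268 0.0303]
3 38 [0.0289 0.0389 0.0461]
4 43 [0.0353 0.0368 0.0389]
5 40 [0.0353 0.0368 0.0381]
6 9 [0.0373 0.0379 0.0398]
lin [0.0006, 0.0001, -0.0003] dist 0.001 rot [0.0, 0.02, -0.05] t=14.95 eef [0.4274 0.205  0.0437] F [-0.34  0.53  0.35] w -0.0000
```

View pics/b1.png

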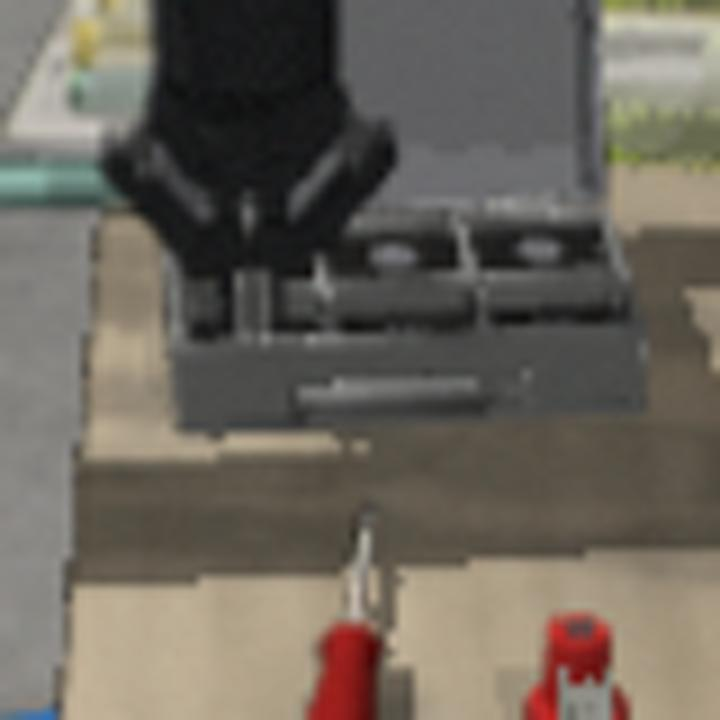

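Emit:
{"method": "jog_arm", "body": {
  "jaw": [1,1,1,1,1,1,1,1],
  "linear": [
    [0,0,-0.008],
    [0,0,-0.016],
    [0,0,-0.026],
    [0,-0.028,-0.026],
    [0,-0.056,-0.026],
    [0,-0.056,-0.026],
    [0,-0.056,-0.022],
    [0,-0.056,-0.018]
  ],
  "delta_rot": [
    [0,0,0],
    [0,0,0],
    [0,0,0],
    [0,0,0],
    [0,0,0],
    [0,0,0],
    [0,0,0],
    [0,0,0]
  ]
}}

```text
clock: 15.62
eef_pos: [0.4239, 0.2609, 0.0621]
tool_rot: [0.999, 0.033, 0.0, 0.0]
ft_force: [-0.3, -0.3, -0.1]
grip_width: 0.0004
```

Emit:
{"method": "jog_arm", "body": {
  "jaw": [1,1,1,1,1,1,1,1],
  "linear": [
    [0,0,0.004],
    [0,0,0.006],
    [0,0,0.008],
    [0,0,0.01],
    [0,0,0.012],
    [0,0,0.014],
    [0,0,0.015],
    [0,0,0.015]
  ],
  "delta_rot": [
    [0,0,0],
    [0,0,0],
    [0,0,0],
    [0,0,0],
    [0,0,0],
    [0,0,0],
    [0,0,0],
    [0,0,0]
  ]
}}

```text
clock: 16.28
eef_pos: [0.4238, 0.2604, 0.049]
tool_rot: [0.999, 0.033, 0.0, 0.0]
ft_force: [-5.6, -3.9, 18.4]
grip_width: -0.0003
```

```bash
python3 -c "
from h import *
go([.4235,.2602,.044],3.84)
"
```

```text
lin [-0.0004, 0.0002, 0.005] dist 0.005 rot [0.02, -0.04, -0.08] t=16.28 eef [0.4238 0.2604 0.049 ] F [-5.6  -3.94 18.38] w -0.0003
```

Emit:
{"method": "jog_arm", "body": {
  "jaw": [1,1,1,1,1,1,1,1],
  "linear": [
    [0,0,-0.008],
    [0,0,-0.016],
    [0,0,-0.024],
    [0.032,0,-0.024],
    [0.064,0,-0.024],
    [0.064,0,-0.024],
    [0.064,0,-0.019],
    [0.064,0,-0.015]
  ],
  "delta_rot": [
    [0,0,0],
    [0,0,0],
    [0,0,0],
    [0,0,0],
    [0,0,0],
    [0,0,0],
    [0,0,0],
    [0,0,0]
  ]
}}

```text
clock: 16.95
eef_pos: [0.4873, 0.265, 0.0613]
tool_rot: [0.999, 0.033, -0.0, 0.0]
ft_force: [-0.4, 0.8, 0.3]
grip_width: -0.0
```

Emit:
{"method": "jog_arm", "body": {
  "jaw": [1,1,1,1,1,1,1,1],
  "linear": [
    [0,0,0.004],
    [0,0,0.006],
    [0,0,0.008],
    [0,0,0.01],
    [0,0,0.012],
    [0,0,0.014],
    [0,0,0.015],
    [0,0,0.015]
  ],
  "delta_rot": [
    [0,0,0],
    [0,0,0],
    [0,0,0],
    [0,0,0],
    [0,0,0],
    [0,0,0],
    [0,0,0],
    [0,0,0]
  ]
}}

```text
clock: 17.62
eef_pos: [0.4877, 0.2652, 0.0466]
tool_rot: [0.999, 0.033, 0.0, 0.0]
ft_force: [0.2, -0.3, -0.2]
grip_width: -0.0003
```

```bash
python3 -c "
from h import *
go([.4874,.2650,.044],3.84)
"
```

```text
lin [-0.0003, 0.0002, 0.0026] dist 0.003 rot [0.0, -0.0, -0.05] t=17.62 eef [0.4877 0.2652 0.0466] F [ 0.19 -0.33 -0.18] w -0.0003
```

Cell 5 is free; press it to a full centimetre, then cell 4.

Emit:
{"method": "jog_arm", "body": {
  "jaw": [1,1,1,1,1,1,1,1],
  "linear": [
    [0,0,0.0028],
    [0,0,0.0028],
    [0,0,-0.01],
    [0,0,-0.023],
    [0.032,0,-0.023],
    [0.064,0,-0.023],
    [0.064,0,-0.019],
    [0.064,0,-0.015]
  ],
  "delta_rot": [
    [0,0,0],
    [0,0,0],
    [0,0,0],
    [0,0,0],
    [0,0,0],
    [0,0,0],
    [0,0,0],
    [0,0,0]
  ]
}}

```text
clock: 18.28
eef_pos: [0.5533, 0.2694, 0.0616]
tool_rot: [0.999, 0.032, 0.001, -0.0]
ft_force: [-0.1, 0.2, -0.6]
grip_width: 0.0001
```

Emit:
{"method": "jog_arm", "body": {
  "jaw": [1,1,1,1,1,1,1,1],
  "linear": [
    [0,0,0.004],
    [0,0,0.006],
    [0,0,0.008],
    [0,0,0.01],
    [0,0,0.012],
    [0,0,0.014],
    [0,0,0.015],
    [0,0,0.015]
  ],
  "delta_rot": [
    [0,0,0],
    [0,0,0],
    [0,0,0],
    [0,0,0],
    [0,0,0],
    [0,0,0],
    [0,0,0],
    [0,0,0]
  ]
}}

```text
clock: 18.95
eef_pos: [0.5511, 0.2695, 0.0491]
tool_rot: [0.999, 0.033, 0.0, -0.0]
ft_force: [-4.8, -2.7, 11.8]
grip_width: -0.0
```

```bash
python3 -c "
from h import *
go([.5505,.2700,.044],3.84)
"
```

```text
lin [-0.0005, -0.0006, 0.0051] dist 0.005 rot [-0.03, -0.02, -0.03] t=18.95 eef [0.5511 0.2695 0.0491] F [-4.78 -2.67 11.75] w -0.0000
```

Emit:
{"method": "jog_arm", "body": {
  "jaw": [1,1,1,0.7,0.5,0.3,0.3,0.3],
  "linear": [
    [0,0,-0.04],
    [0,0,-0.08],
    [0,0.03,-0.1],
    [-0.01,0.07,-0.1],
    [-0.02,0.11,-0.1],
    [-0.03,0.15,-0.1],
    [-0.04,0.19,-0.1],
    [-0.05,0.23,-0.1]
  ],
  "delta_rot": [
    [0,0,0],
    [0,0,0],
    [0,0,0],
    [0,0,0],
    [0,0,0],
    [0,0,0],
    [0,0,0],
    [0,0,0]
  ]
}}

```text
clock: 19.62
eef_pos: [0.5163, 0.0351, 0.1471]
tool_rot: [0.999, 0.033, 0.001, 0.0]
ft_force: [0.7, -0.5, 0.2]
grip_width: 0.0591
```

```bash
cat >> h.py <<'E'
def heads(n):
    im,d=snap('top',n); P=cloud('top',d); im=cv2.imread(f'pics/{n}_top.png')
    hsv=cv2.cvtColor(im,cv2.COLOR_BGR2HSV)
    m=((hsv[...,0]>22)&(hsv[...,0]<35)&(hsv[...,1]>150)&(hsv[...,2]>100)).astype(np.uint8); m[:,:215]=0;m[:,385:]=0;m[:160]=0; m[245:]=0
    k,l,s,c=cv2.connectedComponentsWithStats(m)
    for i in range(1,k):
        if s[i,4]>25:
            q=P[l==i]; t=q[(q[:,2]>.045)&(q[:,2]<.09)]
            print('head',np.round(c[i],1),s[i,4],'z.035',np.round(pz('top',*c[i],.035)[:2],4),'top',np.round(np.median(t,0),4),len(t))
E
python3 -c "
from h import *
heads('m'); crop('pics/m_top.png',150,150,390,260,3,'pics/b2.png')
d=np.load('pics/m_top.npy');P=cloud('top',d)
u=np.array([-.067,.998,0]);w=np.array([-.998,-.067,0]);c=np.array([.4895,.2376,0])
L=(P-c); a=L@u;b=L@w
for i in range(6):
    m=(abs(a-(-.028+.056*(i//3)))<.018)&(abs(b-(-.064+.064*(i%3)))<.022)&(P[...,2]<.06)
    print(i+1,m.sum(),np.round(np.percentile(P[m][:,2],[20,50,80]),4))
go([.440,-.222,.1],0)
"
```

```text
head [300.6 223.5] 75 z.035 [ 0.4387 -0.2204] top [ 0.4405 -0.2236  0.0547] 28
head [348.4 223.8] 74 z.035 [ 0.4421 -0.4103] top [ 0.4433 -0.4126  0.0545] 28
head [320.3 229.5] 76 z.035 [ 0.4166 -0.2986] top [ 0.4172 -0.3017  0.0535] 27
1 96 [0.0229 0.026  0.0293]
2 96 [0.0227 0.0264 0.0286]
3 100 [0.0237 0.0264 0.0291]
4 98 [0.0285 0.0321 0.0348]
5 96 [0.0244 0.0266 0.0294]
6 102 [0.0292 0.0316 0.0353]
lin [-0.089, 0.2448, 0.0485] dist 0.265 rot [0.33, 0.09, 3.38] t=19.67 eef [0.5144 0.0279 0.147 ] F [-2.53 -3.22 -0.46] w 0.0600
```

View pics/b2.png

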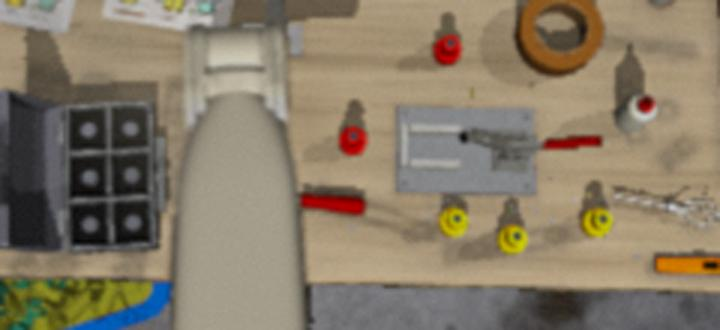

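```bash
python3 -c "
from h import *
crop('pics/m_top.png',290,212,360,240,11,'pics/b2.png')
for p in [(301.5,222.3),(322.3,228.5),(350.9,222.7)]: print(np.round(pz('top',*p,.056),4))
"
```

```text
[ 0.441  -0.2217  0.056 ]
[ 0.4186 -0.3031  0.056 ]
[ 0.4442 -0.4154  0.056 ]
```

View pics/b2.png

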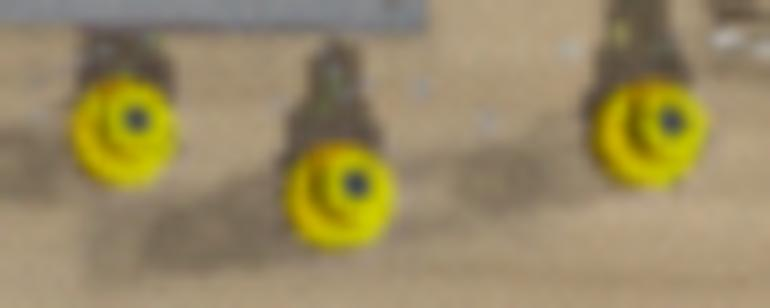

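Emit:
{"method": "jog_arm", "body": {
  "jaw": [0.3,0.3,0.3,0.3,0.3,0.3,0.3,0.3],
  "linear": [
    [-0.013,0.036,0],
    [-0.026,0.072,0],
    [-0.039,0.108,0],
    [-0.052,0.144,0.01],
    [-0.065,0.18,0.02],
    [-0.078,0.215,0.03],
    [-0.089,0.247,0.04],
    [-0.089,0.247,0.04]
  ],
  "delta_rot": [
    [0,0,1],
    [0,0,2],
    [0,0,3],
    [0,0,3.5],
    [0,0,3.5],
    [0,0,3.5],
    [0,0,3.5],
    [0,0,3.5]
  ]
}}

```text
clock: 20.33
eef_pos: [0.442, -0.2202, 0.1053]
tool_rot: [1.0, -0.001, -0.001, 0.001]
ft_force: [0.8, -0.0, -0.4]
grip_width: 0.0598
```

```bash
python3 -c "
from h import *
go([.4405,-.2235,.050],0)
"
```

```text
lin [-0.0014, 0.0032, 0.0553] dist 0.055 rot [0.09, 0.12, -0.13] t=20.33 eef [ 0.442  -0.2202  0.1053] F [ 0.8  -0.03 -0.39] w 0.0598
```

Emit:
{"method": "jog_arm", "body": {
  "jaw": [0.3,0.3,0.3,0.3,0.3,1,1,1],
  "linear": [
    [0,0.002,0.015],
    [0,0.002,0.03],
    [0,0.002,0.045],
    [0,0.002,0.054],
    [0,0.002,0.054],
    [0,0.002,0.054],
    [0,0.002,0.054],
    [0,0.002,0.054]
  ],
  "delta_rot": [
    [0,0,0],
    [0,0,0],
    [0,0,0],
    [0,0,0],
    [0,0,0],
    [0,0,0],
    [0,0,0],
    [0,0,0]
  ]
}}

```text
clock: 21.0
eef_pos: [0.4451, -0.2179, 0.0538]
tool_rot: [1.0, 0.003, 0.001, 0.0]
ft_force: [-0.4, -1.2, -0.7]
grip_width: 0.0242
```

```bash
python3 -c "
from h import *
go([.4405,-.2235,.050],0)
"
```

```text
lin [-0.0046, 0.0056, 0.0038] dist 0.008 rot [0.05, -0.08, 0.31] t=21.00 eef [ 0.4451 -0.2179  0.0538] F [-0.38 -1.24 -0.72] w 0.0242
```

```bash
python3 -c "
from h import *
bot.camera('side')
go([.555,.2192,.13],3.84)
"
```

```text
lin [0.1123, -0.4365, -0.0764] dist 0.457 rot [0.05, -0.1, -3.54] t=21.05 eef [ 0.4451 -0.2179  0.0538] F [ 0.1  -0.24  0.26] w 0.0224
```

Emit:
{"method": "jog_arm", "body": {
  "jaw": [1,1,1,1,1,1,1,1],
  "linear": [
    [0,0,-0.025],
    [0,0,-0.05],
    [0.01,-0.038,-0.076],
    [0.02,-0.076,-0.076],
    [0.03,-0.115,-0.076],
    [0.04,-0.155,-0.076],
    [0.05,-0.195,-0.076],
    [0.06,-0.233,-0.076]
  ],
  "delta_rot": [
    [0,0,0],
    [0,0,0],
    [0,0,-1],
    [0,0,-2],
    [0,0,-3],
    [0,0,-3.5],
    [0,0,-3.5],
    [0,0,-3.5]
  ]
}}

```text
clock: 21.72
eef_pos: [0.5037, 0.0177, 0.1298]
tool_rot: [0.999, 0.033, 0.001, -0.0]
ft_force: [0.5, 0.2, -0.2]
grip_width: 0.0223
```

Emit:
{"method": "jog_arm", "body": {
  "jaw": [1,1,1,1,1,1,1,1],
  "linear": [
    [0.006,-0.032,0],
    [0.013,-0.066,0],
    [0.019,-0.1,0],
    [0.026,-0.134,0],
    [0.032,-0.168,0],
    [0.038,-0.19,0],
    [0.038,-0.19,0],
    [0.038,-0.19,0]
  ],
  "delta_rot": [
    [0,0,0],
    [0,0,0],
    [0,0,0],
    [0,0,0],
    [0,0,0],
    [0,0,0],
    [0,0,0],
    [0,0,0]
  ]
}}

```text
clock: 22.38
eef_pos: [0.5286, 0.209, 0.1291]
tool_rot: [0.999, 0.034, 0.0, 0.0]
ft_force: [-0.5, -0.4, -0.4]
grip_width: 0.0222
```

```bash
python3 -c "
from h import *
bot.camera('top');snap('side','n');crop('pics/n_side.png',190,90,280,190,7,'pics/b1.png')
go([.555,.2192,.1],3.84)
"
```

```text
lin [0.0275, -0.0104, 0.0289] dist 0.041 rot [0.03, 0.02, -0.07] t=22.48 eef [0.5282 0.207  0.1289] F [ 0.31 -0.5  -0.61] w 0.0220
```

View pics/b1.png

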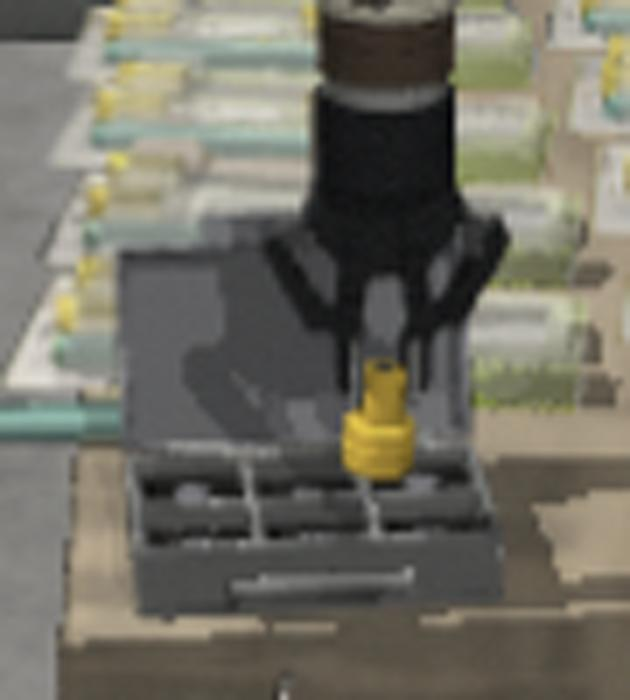

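```bash
python3 -c "
from h import *
print(pz('side',387/7+190-.43,368/7+90-.43,.131))
"
```

```text
[0.53085642 0.20323791 0.131     ]
```

Emit:
{"method": "jog_arm", "body": {
  "jaw": [1,1,1,1,1,1,1,1],
  "linear": [
    [0.014,-0.005,0],
    [0.027,-0.01,0],
    [0.027,-0.01,0.01],
    [0.027,-0.01,0.02],
    [0.027,-0.01,0.027],
    [0.027,-0.01,0.027],
    [0.027,-0.01,0.027],
    [0.027,-0.01,0.027]
  ],
  "delta_rot": [
    [0,0,0],
    [0,0,0],
    [0,0,0],
    [0,0,0],
    [0,0,0],
    [0,0,0],
    [0,0,0],
    [0,0,0]
  ]
}}

```text
clock: 23.15
eef_pos: [0.5544, 0.219, 0.1017]
tool_rot: [0.999, 0.033, -0.0, 0.0]
ft_force: [0.4, 0.4, -0.6]
grip_width: 0.0221
```

```bash
python3 -c "
from h import *
snap('top','o');snap('side','o');crop('pics/o_side.png',190,90,280,190,7,'pics/b1.png')
go([.555,.2192,.0638],3.84)
"
```

```text
lin [-0.0, 0.0002, 0.0385] dist 0.039 rot [-0.01, -0.04, -0.05] t=23.25 eef [0.555  0.2194 0.1023] F [-0.45  0.14 -0.27] w 0.0225
```

View pics/b1.png

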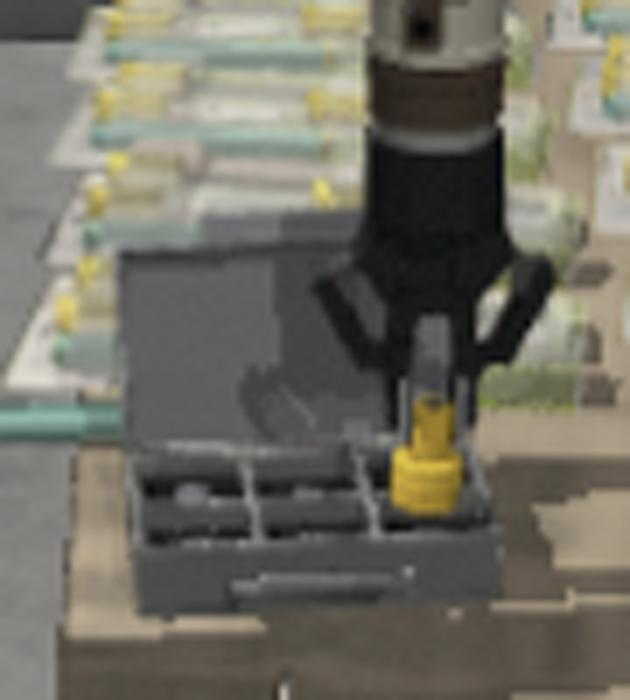

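Emit:
{"method": "jog_arm", "body": {
  "jaw": [1,1,1,1,1,1,1,1],
  "linear": [
    [0,0,0.006],
    [0,0,0.012],
    [0,0,0.018],
    [0,0,0.023],
    [0,0,0.028],
    [0,0,0.032],
    [0,0,0.035],
    [0,0,0.035]
  ],
  "delta_rot": [
    [0,0,0],
    [0,0,0],
    [0,0,0],
    [0,0,0],
    [0,0,0],
    [0,0,0],
    [0,0,0],
    [0,0,0]
  ]
}}

```text
clock: 23.92
eef_pos: [0.5544, 0.2192, 0.0659]
tool_rot: [0.999, 0.033, -0.001, 0.0]
ft_force: [0.0, -0.3, -0.9]
grip_width: 0.0219
```

Emit:
{"method": "jog_arm", "body": {
  "jaw": [1,1,1,1,1,1,1,1],
  "linear": [
    [0,0,0.001],
    [0,0,0.002],
    [0,0,0.003],
    [0,0,0.004],
    [0,0,0.004],
    [0,0,0.004],
    [0,0,0.004],
    [0,0,0.004]
  ],
  "delta_rot": [
    [0,0,0],
    [0,0,0],
    [0,0,0],
    [0,0,0],
    [0,0,0],
    [0,0,0],
    [0,0,0],
    [0,0,0]
  ]
}}

```text
clock: 24.58
eef_pos: [0.5549, 0.2195, 0.0636]
tool_rot: [0.999, 0.033, 0.0, -0.0]
ft_force: [-1.9, -1.0, 5.2]
grip_width: 0.022
```

Emit:
{"method": "jog_arm", "body": {
  "jaw": [1,1,1,0.55,0.55,0.55,0.55,0.55],
  "linear": [
    [0,0,0.001],
    [0,0,0.001],
    [0,0,0.001],
    [0,0,0.001],
    [0,0,0],
    [0,0,-0.015],
    [0,0,-0.045],
    [0,0,-0.08]
  ],
  "delta_rot": [
    [0,0,0],
    [0,0,0],
    [0,0,0],
    [0,0,0],
    [0,0,0],
    [0,0,0],
    [0,0,0],
    [0,0,0]
  ]
}}

```text
clock: 25.25
eef_pos: [0.5531, 0.2186, 0.1407]
tool_rot: [0.999, 0.033, -0.003, 0.001]
ft_force: [1.1, 0.1, 0.2]
grip_width: 0.0383
```

Emit:
{"method": "jog_arm", "body": {
  "jaw": [0.4,0.4,0.4,0.4,0.4,0.4,0.4,0.4],
  "linear": [
    [0,0.03,0],
    [-0.01,0.07,0],
    [-0.02,0.11,0],
    [-0.03,0.15,0],
    [-0.04,0.19,0],
    [-0.05,0.23,0],
    [-0.06,0.27,0],
    [-0.07,0.31,0]
  ],
  "delta_rot": [
    [0,0,0],
    [0,0,0.5],
    [0,0,1],
    [0,0,1.5],
    [0,0,2],
    [0,0,2.5],
    [0,0,3],
    [0,0,3.8]
  ]
}}

```text
clock: 25.92
eef_pos: [0.5049, -0.0964, 0.1426]
tool_rot: [1.0, -0.0, 0.0, 0.0]
ft_force: [0.7, 0.2, -0.1]
grip_width: 0.0515
```

```bash
python3 -c "
from h import *
heads('p');snap('side','p');crop('pics/p_side.png',180,110,280,290,4,'pics/b1.png');crop('pics/p_top.png',140,150,390,260,3,'pics/b2.png')
go([.419,-.302,.1],0)
"
```

```text
head [348.3 223.7] 74 z.035 [ 0.4425 -0.4102] top [ 0.4431 -0.4131  0.0561] 26
head [320.3 229.5] 76 z.035 [ 0.4166 -0.2986] top [ 0.4169 -0.3018  0.0556] 25
lin [-0.0834, 0.2025, 0.043] dist 0.223 rot [0.12, 0.02, -0.53] t=26.02 eef [ 0.5043 -0.1002  0.1426] F [ 0.85  0.13 -0.24] w 0.0512
```

View pics/b1.png

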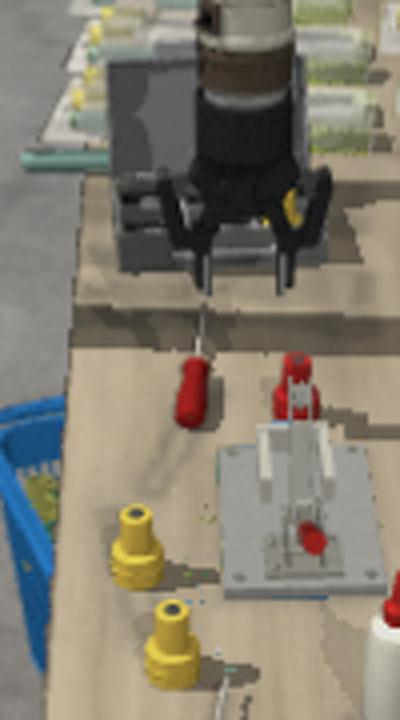

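View pics/b2.png

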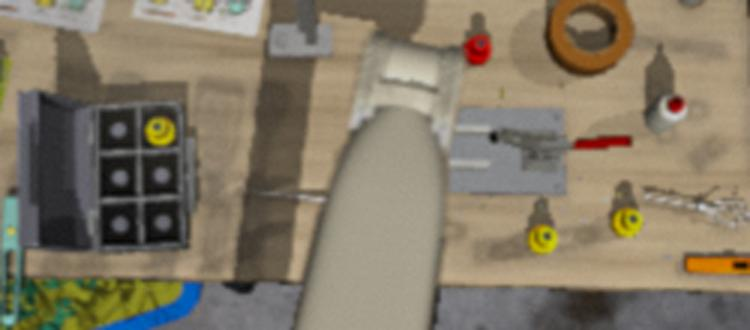

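Emit:
{"method": "jog_arm", "body": {
  "jaw": [0.3,0.3,0.3,0.3,0.3,0.3,0.3,0.3],
  "linear": [
    [-0.014,0.034,0.007],
    [-0.028,0.068,0.014],
    [-0.042,0.102,0.021],
    [-0.056,0.136,0.028],
    [-0.07,0.17,0.035],
    [-0.0835,0.2025,0.042],
    [-0.0835,0.2025,0.042],
    [-0.0835,0.2025,0.042]
  ],
  "delta_rot": [
    [0,0,0],
    [0,0,0],
    [0,0,0],
    [0,0,0],
    [0,0,0],
    [0,0,0],
    [0,0,0],
    [0,0,0]
  ]
}}

```text
clock: 26.68
eef_pos: [0.4211, -0.2981, 0.1]
tool_rot: [1.0, -0.002, -0.0, -0.0]
ft_force: [0.3, -0.5, 0.0]
grip_width: 0.0598
```

```bash
python3 -c "
from h import *
bot.camera('side');bot.camera('side')
go([.419,-.302,.052],0)
"
```

```text
lin [-0.0032, 0.0056, 0.0486] dist 0.049 rot [-0.04, 0.01, 0.0] t=26.78 eef [ 0.4222 -0.2964  0.1006] F [ 1.01  0.02 -0.16] w 0.0598
```

Emit:
{"method": "jog_arm", "body": {
  "jaw": [0.3,0.3,0.3,0.3,0.3,1,1,1],
  "linear": [
    [-0.003,0.005,0.012],
    [-0.003,0.005,0.025],
    [-0.003,0.005,0.038],
    [-0.003,0.005,0.0485],
    [-0.003,0.005,0.0485],
    [-0.003,0.005,0.0485],
    [-0.003,0.005,0.0485],
    [-0.003,0.005,0.0485]
  ],
  "delta_rot": [
    [0,0,0],
    [0,0,0],
    [0,0,0],
    [0,0,0],
    [0,0,0],
    [0,0,0],
    [0,0,0],
    [0,0,0]
  ]
}}

```text
clock: 27.45
eef_pos: [0.4197, -0.3021, 0.0532]
tool_rot: [1.0, 0.0, 0.001, 0.0]
ft_force: [-0.9, -0.1, 0.7]
grip_width: 0.0239
```

```bash
python3 -c "
from h import *
bot.camera('side');bot.camera('side')
go([.492,.2097,.13],3.84)
"
```

```text
lin [0.0724, -0.5119, -0.077] dist 0.523 rot [0.05, -0.1, -3.84] t=27.55 eef [ 0.4197 -0.3023  0.0533] F [-0.03  0.04  1.53] w 0.0219
```

Emit:
{"method": "jog_arm", "body": {
  "jaw": [1,1,1,1,1,1,1,1],
  "linear": [
    [0,0,-0.025],
    [0,0,-0.05],
    [0.005,-0.038,-0.077],
    [0.01,-0.076,-0.077],
    [0.016,-0.115,-0.077],
    [0.022,-0.155,-0.077],
    [0.028,-0.195,-0.077],
    [0.034,-0.233,-0.077]
  ],
  "delta_rot": [
    [0,0,0],
    [0,0,0],
    [0,0,-1],
    [0,0,-2],
    [0,0,-3],
    [0,0,-3.8],
    [0,0,-3.8],
    [0,0,-3.8]
  ]
}}

```text
clock: 28.22
eef_pos: [0.4531, -0.0672, 0.13]
tool_rot: [0.999, 0.033, 0.001, 0.0]
ft_force: [0.4, -0.0, -0.5]
grip_width: 0.022
```

Emit:
{"method": "jog_arm", "body": {
  "jaw": [1,1,1,1,1,1,1,1],
  "linear": [
    [0.007,-0.035,0],
    [0.014,-0.07,0],
    [0.021,-0.108,0],
    [0.028,-0.146,0],
    [0.035,-0.184,0],
    [0.042,-0.222,0],
    [0.049,-0.25,0],
    [0.056,-0.276,0]
  ],
  "delta_rot": [
    [0,0,0],
    [0,0,0],
    [0,0,0],
    [0,0,0],
    [0,0,0],
    [0,0,0],
    [0,0,0],
    [0,0,0]
  ]
}}

```text
clock: 28.88
eef_pos: [0.4907, 0.2124, 0.1298]
tool_rot: [0.999, 0.034, 0.0, -0.0]
ft_force: [-0.4, -0.9, -0.9]
grip_width: 0.022
```

```bash
python3 -c "
from h import *
bot.camera('side');bot.camera('side')
go([.492,.2097,.1],3.84)
"
```

```text
lin [-0.0, 0.0045, 0.0297] dist 0.030 rot [-0.12, -0.15, 0.23] t=28.98 eef [0.4916 0.2141 0.1298] F [-0.47 -0.93 -0.48] w 0.0220
```

Emit:
{"method": "jog_arm", "body": {
  "jaw": [1,1,1,1,1,1,1,1],
  "linear": [
    [0,0.003,0.01],
    [0,0.003,0.02],
    [0,0.003,0.028],
    [0,0.003,0.028],
    [0,0.003,0.028],
    [0,0.003,0.028],
    [0,0.003,0.028],
    [0,0.003,0.028]
  ],
  "delta_rot": [
    [0,0,0],
    [0,0,0],
    [0,0,0],
    [0,0,0],
    [0,0,0],
    [0,0,0],
    [0,0,0],
    [0,0,0]
  ]
}}

```text
clock: 29.65
eef_pos: [0.4913, 0.207, 0.1018]
tool_rot: [0.999, 0.033, 0.001, -0.0]
ft_force: [0.3, 0.1, -0.1]
grip_width: 0.022
```

```bash
python3 -c "
from h import *
snap('side','q');crop('pics/q_side.png',190,90,280,190,7,'pics/b1.png')
go([.492,.2097,.0633],3.84)
"
```

```text
lin [0.0009, -0.0026, 0.0385] dist 0.039 rot [-0.02, -0.06, -0.07] t=29.70 eef [0.4912 0.207  0.1018] F [ 0.4  -0.39  0.23] w 0.0218
```

View pics/b1.png

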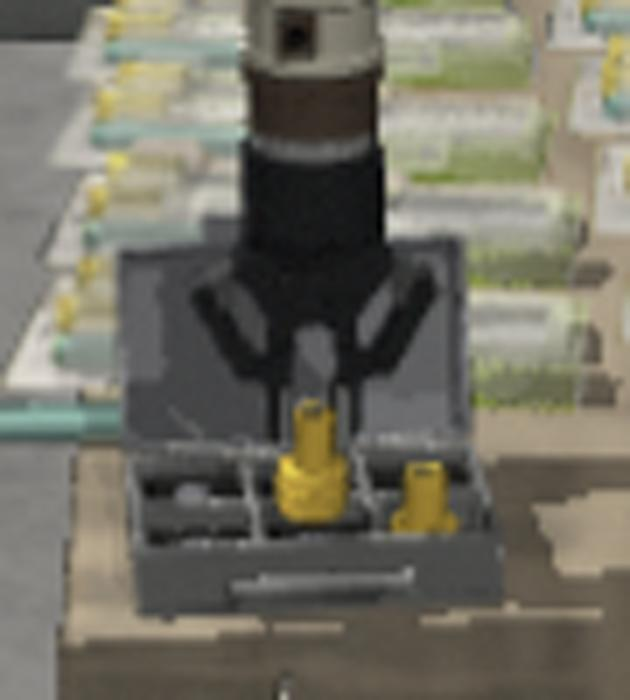

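Emit:
{"method": "jog_arm", "body": {
  "jaw": [1,1,1,1,1,1,1,1],
  "linear": [
    [0.001,-0.0025,0.004],
    [0.001,-0.0025,0.01],
    [0.001,-0.0025,0.016],
    [0.001,-0.0025,0.022],
    [0.001,-0.0025,0.028],
    [0.001,-0.0025,0.032],
    [0.001,-0.0025,0.035],
    [0.001,-0.0025,0.035]
  ],
  "delta_rot": [
    [0,0,0],
    [0,0,0],
    [0,0,0],
    [0,0,0],
    [0,0,0],
    [0,0,0],
    [0,0,0],
    [0,0,0]
  ]
}}

```text
clock: 30.37
eef_pos: [0.4911, 0.2094, 0.0654]
tool_rot: [0.999, 0.033, -0.001, 0.0]
ft_force: [0.6, 0.5, -0.5]
grip_width: 0.0221
```

Emit:
{"method": "jog_arm", "body": {
  "jaw": [1,1,1,1,1,1,1,1],
  "linear": [
    [0,0,0.001],
    [0,0,0.002],
    [0,0,0.003],
    [0,0,0.004],
    [0,0,0.004],
    [0,0,0.004],
    [0,0,0.004],
    [0,0,0.004]
  ],
  "delta_rot": [
    [0,0,0],
    [0,0,0],
    [0,0,0],
    [0,0,0],
    [0,0,0],
    [0,0,0],
    [0,0,0],
    [0,0,0]
  ]
}}

```text
clock: 31.03
eef_pos: [0.4916, 0.2096, 0.0632]
tool_rot: [0.999, 0.033, 0.0, -0.0]
ft_force: [-2.5, -0.7, 5.6]
grip_width: 0.0215
```

Bottomed at the predicted height. Release and fetch the third.

Emit:
{"method": "jog_arm", "body": {
  "jaw": [1,1,1,0.55,0.55,0.55,0.55,0.55],
  "linear": [
    [0,0,0.001],
    [0,0,0.001],
    [0,0,0.001],
    [0,0,0.001],
    [0,0,0],
    [0,0,-0.015],
    [0,0,-0.045],
    [0,0,-0.08]
  ],
  "delta_rot": [
    [0,0,0],
    [0,0,0],
    [0,0,0],
    [0,0,0],
    [0,0,0],
    [0,0,0],
    [0,0,0],
    [0,0,0]
  ]
}}

```text
clock: 31.7
eef_pos: [0.49, 0.2089, 0.1409]
tool_rot: [0.999, 0.033, -0.003, 0.001]
ft_force: [0.8, 0.3, 0.9]
grip_width: 0.0383
```

Emit:
{"method": "jog_arm", "body": {
  "jaw": [0.4,0.4,0.4,0.4,0.4,0.4,0.4,0.4],
  "linear": [
    [0,0.03,0],
    [-0.003,0.07,0],
    [-0.006,0.11,0],
    [-0.01,0.15,0],
    [-0.015,0.19,0],
    [-0.02,0.23,0],
    [-0.025,0.27,0],
    [-0.03,0.3,0]
  ],
  "delta_rot": [
    [0,0,0],
    [0,0,0.5],
    [0,0,1],
    [0,0,1.5],
    [0,0,2],
    [0,0,2.5],
    [0,0,3],
    [0,0,3.8]
  ]
}}

```text
clock: 32.37
eef_pos: [0.4813, -0.0946, 0.1424]
tool_rot: [1.0, -0.001, 0.0, 0.0]
ft_force: [0.6, 0.1, -0.2]
grip_width: 0.0511
```

```bash
python3 -c "
from h import *
heads('r');bot.camera('side')
go([.444,-.4135,.12],0)
"
```

```text
head [348.4 223.8] 74 z.035 [ 0.4421 -0.4104] top [ 0.443  -0.4141  0.055 ] 26
lin [-0.0349, 0.3178, 0.0227] dist 0.321 rot [0.08, -0.02, -0.42] t=32.47 eef [ 0.4812 -0.0959  0.1423] F [0.15 0.65 0.09] w 0.0513
```

Emit:
{"method": "jog_arm", "body": {
  "jaw": [0.3,0.3,0.3,0.3,0.3,0.3,0.3,0.3],
  "linear": [
    [-0.004,0.038,0.003],
    [-0.008,0.077,0.006],
    [-0.013,0.116,0.009],
    [-0.017,0.155,0.012],
    [-0.022,0.194,0.015],
    [-0.026,0.233,0.018],
    [-0.031,0.272,0.02],
    [-0.034,0.305,0.022]
  ],
  "delta_rot": [
    [0,0,0],
    [0,0,0],
    [0,0,0],
    [0,0,0],
    [0,0,0],
    [0,0,0],
    [0,0,0],
    [0,0,0]
  ]
}}

```text
clock: 33.13
eef_pos: [0.4473, -0.3985, 0.1199]
tool_rot: [1.0, -0.0, 0.0, 0.0]
ft_force: [0.5, -0.4, -0.1]
grip_width: 0.0598
```

Emit:
{"method": "jog_arm", "body": {
  "jaw": [0.3,0.3,0.3,0.3,0.3,0.3,0.3,0.3],
  "linear": [
    [0,0.005,0.005],
    [0,0.01,0.01],
    [0,0.012,0.02],
    [0,0.012,0.02],
    [0,0.012,0.02],
    [0,0.012,0.02],
    [0,0.012,0.02],
    [0,0.012,0.02]
  ],
  "delta_rot": [
    [0,0,0],
    [0,0,0],
    [0,0,0],
    [0,0,0],
    [0,0,0],
    [0,0,0],
    [0,0,0],
    [0,0,0]
  ]
}}

```text
clock: 33.8
eef_pos: [0.4481, -0.4081, 0.101]
tool_rot: [1.0, 0.001, 0.0, 0.0]
ft_force: [0.4, 0.5, 0.7]
grip_width: 0.0599
```

```bash
python3 -c "
from h import *
bot.camera('side')
go([.444,-.4135,.052],0)
"
```

```text
lin [-0.004, 0.0052, 0.049] dist 0.049 rot [0.04, -0.04, 0.04] t=33.85 eef [ 0.448  -0.4083  0.101 ] F [-0.13  0.13  0.8 ] w 0.0598
```

Emit:
{"method": "jog_arm", "body": {
  "jaw": [0.3,0.3,0.3,0.3,0.3,1,1,1],
  "linear": [
    [-0.004,0.005,0.012],
    [-0.004,0.005,0.025],
    [-0.004,0.005,0.038],
    [-0.004,0.005,0.049],
    [-0.004,0.005,0.049],
    [-0.004,0.005,0.049],
    [-0.004,0.005,0.049],
    [-0.004,0.005,0.049]
  ],
  "delta_rot": [
    [0,0,0],
    [0,0,0],
    [0,0,0],
    [0,0,0],
    [0,0,0],
    [0,0,0],
    [0,0,0],
    [0,0,0]
  ]
}}

```text
clock: 34.52
eef_pos: [0.4441, -0.4142, 0.0523]
tool_rot: [1.0, -0.0, 0.001, 0.001]
ft_force: [-1.0, -0.8, 1.0]
grip_width: 0.0243
```

```bash
python3 -c "
from h import *
bot.camera('side');bot.camera('side')
go([.428,.205,.13],3.84)
"
```

```text
lin [-0.0161, -0.6192, -0.0785] dist 0.624 rot [0.09, -0.09, -3.85] t=34.62 eef [ 0.4441 -0.4143  0.0525] F [-0.28  0.28  2.18] w 0.0218
```

Emit:
{"method": "jog_arm", "body": {
  "jaw": [1,1,1,1,1,1,1,1],
  "linear": [
    [0,0,-0.025],
    [0,0,-0.05],
    [0,-0.038,-0.0785],
    [0,-0.076,-0.0785],
    [-0.002,-0.115,-0.0785],
    [-0.004,-0.155,-0.0785],
    [-0.005,-0.195,-0.0785],
    [-0.006,-0.233,-0.0785]
  ],
  "delta_rot": [
    [0,0,0],
    [0,0,0],
    [0,0,0],
    [0,0,0],
    [0,0,0],
    [0,0,0],
    [0,0,0],
    [0,0,0]
  ]
}}

```text
clock: 35.28
eef_pos: [0.4372, -0.1788, 0.1304]
tool_rot: [1.0, -0.0, 0.001, 0.0]
ft_force: [0.4, 1.0, -0.6]
grip_width: 0.0225
```

Emit:
{"method": "jog_arm", "body": {
  "jaw": [1,1,1,1,1,1,1,1],
  "linear": [
    [-0.001,-0.038,0],
    [-0.002,-0.077,0],
    [-0.003,-0.116,0],
    [-0.004,-0.155,0],
    [-0.005,-0.194,0],
    [-0.006,-0.233,0],
    [-0.007,-0.271,0],
    [-0.008,-0.3,0]
  ],
  "delta_rot": [
    [0,0,0],
    [0,0,0],
    [0,0,-1],
    [0,0,-2],
    [0,0,-3],
    [0,0,-3.85],
    [0,0,-3.85],
    [0,0,-3.85]
  ]
}}

```text
clock: 35.95
eef_pos: [0.4295, 0.1222, 0.1305]
tool_rot: [0.999, 0.034, 0.001, -0.001]
ft_force: [1.1, -0.4, -0.9]
grip_width: 0.0219
```

```bash
python3 -c "
from h import *
bot.camera('side');bot.camera('side')
go([.428,.205,.1],3.84)
"
```

```text
lin [0.0041, -0.0816, 0.0306] dist 0.087 rot [-0.1, -0.12, 0.38] t=36.05 eef [0.4298 0.1233 0.1305] F [-0.47 -1.3  -0.22] w 0.0220
```

Emit:
{"method": "jog_arm", "body": {
  "jaw": [1,1,1,1,1,1,1,1],
  "linear": [
    [0.001,-0.025,0],
    [0.002,-0.05,0],
    [0.003,-0.07,0.005],
    [0.003,-0.083,0.015],
    [0.003,-0.083,0.028],
    [0.003,-0.083,0.028],
    [0.003,-0.083,0.028],
    [0.003,-0.083,0.028]
  ],
  "delta_rot": [
    [0,0,0],
    [0,0,0],
    [0,0,0],
    [0,0,0],
    [0,0,0],
    [0,0,0],
    [0,0,0],
    [0,0,0]
  ]
}}

```text
clock: 36.72
eef_pos: [0.4273, 0.2017, 0.1023]
tool_rot: [0.999, 0.033, 0.0, 0.0]
ft_force: [0.1, -0.4, -0.2]
grip_width: 0.0214
```

```bash
python3 -c "
from h import *
snap('side','s');crop('pics/s_side.png',190,90,280,190,7,'pics/b1.png')
go([.428,.205,.0623],3.84)
"
```

```text
lin [0.0006, -0.0032, 0.0403] dist 0.040 rot [-0.01, -0.06, -0.08] t=36.77 eef [0.4276 0.2018 0.1026] F [0.48 0.19 0.02] w 0.0221
```

View pics/b1.png

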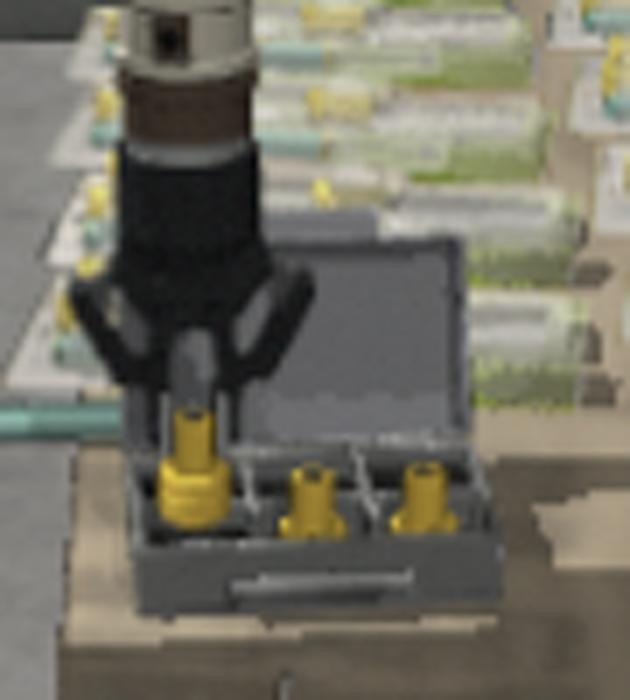

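Emit:
{"method": "jog_arm", "body": {
  "jaw": [1,1,1,1,1,1,1,1],
  "linear": [
    [0.0005,-0.003,0.004],
    [0.0005,-0.003,0.01],
    [0.0005,-0.003,0.016],
    [0.0005,-0.003,0.022],
    [0.0005,-0.003,0.028],
    [0.0005,-0.003,0.033],
    [0.0005,-0.003,0.037],
    [0.0005,-0.003,0.037]
  ],
  "delta_rot": [
    [0,0,0],
    [0,0,0],
    [0,0,0],
    [0,0,0],
    [0,0,0],
    [0,0,0],
    [0,0,0],
    [0,0,0]
  ]
}}

```text
clock: 37.43
eef_pos: [0.4267, 0.2051, 0.0637]
tool_rot: [0.999, 0.033, -0.001, 0.0]
ft_force: [-0.2, 0.7, 0.2]
grip_width: 0.0218
```

Emit:
{"method": "jog_arm", "body": {
  "jaw": [1,1,1,1,1,1,1,1],
  "linear": [
    [0,0,0.001],
    [0,0,0.002],
    [0,0,0.003],
    [0,0,0.004],
    [0,0,0.004],
    [0,0,0.004],
    [0,0,0.004],
    [0,0,0.004]
  ],
  "delta_rot": [
    [0,0,0],
    [0,0,0],
    [0,0,0],
    [0,0,0],
    [0,0,0],
    [0,0,0],
    [0,0,0],
    [0,0,0]
  ]
}}

```text
clock: 38.1
eef_pos: [0.4271, 0.2054, 0.0624]
tool_rot: [0.999, 0.034, 0.0, -0.0]
ft_force: [-4.1, -1.8, 11.6]
grip_width: 0.022
```

Emit:
{"method": "jog_arm", "body": {
  "jaw": [1,1,0.55,0.55,0.55,0.55,0.55,0.55],
  "linear": [
    [0,0,0],
    [0,0,0],
    [0,0,0],
    [0,0,0],
    [0,0,-0.01],
    [0,0,-0.03],
    [0,0,-0.07],
    [0,0,-0.11]
  ],
  "delta_rot": [
    [0,0,0],
    [0,0,0],
    [0,0,0],
    [0,0,0],
    [0,0,0],
    [0,0,0],
    [0,0,0],
    [0,0,0]
  ]
}}

```text
clock: 38.77
eef_pos: [0.426, 0.2047, 0.1706]
tool_rot: [0.999, 0.033, -0.002, 0.001]
ft_force: [1.0, 1.3, 0.2]
grip_width: 0.0386
```

Emit:
{"method": "jog_arm", "body": {
  "jaw": [1,1,1,1,1,1,1,1],
  "linear": [
    [0,0.01,-0.03],
    [0,0.04,-0.038],
    [0,0.08,-0.038],
    [0,0.1,-0.038],
    [0,0.1,-0.038],
    [0,0.1,-0.038],
    [0,0.1,-0.038],
    [0,0.1,-0.038]
  ],
  "delta_rot": [
    [0,0,0],
    [0,0,0],
    [0,0,0],
    [0,0,0],
    [0,0,0],
    [0,0,0],
    [0,0,0],
    [0,0,0]
  ]
}}

```text
clock: 39.43
eef_pos: [0.434, 0.1064, 0.2086]
tool_rot: [0.999, 0.034, -0.0, -0.0]
ft_force: [-0.4, 0.1, -0.4]
grip_width: -0.0001
```

```bash
python3 -c "
from h import *
snap('top','t');crop('pics/t_top.png',130,150,290,250,5,'pics/b2.png')
snap('side','t');crop('pics/t_side.png',190,90,280,190,7,'pics/b1.png')
go([.479,.400,.21],3.84)
"
```

```text
lin [0.0651, -0.2897, -0.0014] dist 0.297 rot [-0.01, 0.02, 0.09] t=39.53 eef [0.434  0.1065 0.2086] F [ 0.14 -1.2  -0.29] w -0.0000
```

View pics/b1.png

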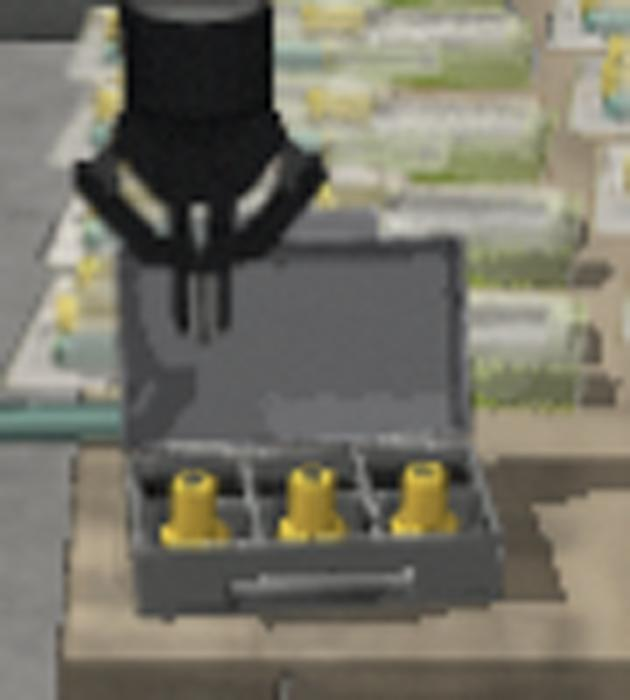

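View pics/b2.png

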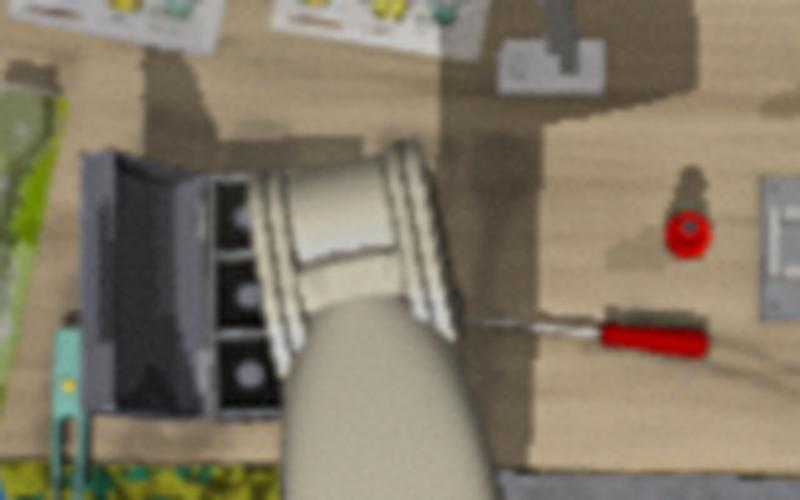

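Emit:
{"method": "jog_arm", "body": {
  "jaw": [1,1,1,1,1,1,1,1],
  "linear": [
    [0.008,-0.036,-0.005],
    [0.016,-0.073,-0.005],
    [0.025,-0.11,-0.005],
    [0.033,-0.148,-0.005],
    [0.042,-0.186,-0.005],
    [0.05,-0.224,-0.005],
    [0.058,-0.262,-0.005],
    [0.065,-0.289,-0.005]
  ],
  "delta_rot": [
    [0,0,0],
    [0,0,0],
    [0,0,0],
    [0,0,0],
    [0,0,0],
    [0,0,0],
    [0,0,0],
    [0,0,0]
  ]
}}

```text
clock: 40.2
eef_pos: [0.4785, 0.4026, 0.2131]
tool_rot: [0.999, 0.035, -0.0, -0.0]
ft_force: [0.0, -0.7, 0.3]
grip_width: -0.0
```

```bash
python3 -c "
from h import *
snap('side','v');snap('side','v');crop('pics/v_side.png',190,70,280,180,6,'pics/b1.png')
go([.479,.400,.141],3.84)
"
```

```text
lin [0.0001, 0.0037, 0.071] dist 0.071 rot [-0.05, 0.03, 0.36] t=40.30 eef [0.4787 0.4036 0.212 ] F [-0.4   0.01  0.13] w -0.0002
```

View pics/b1.png

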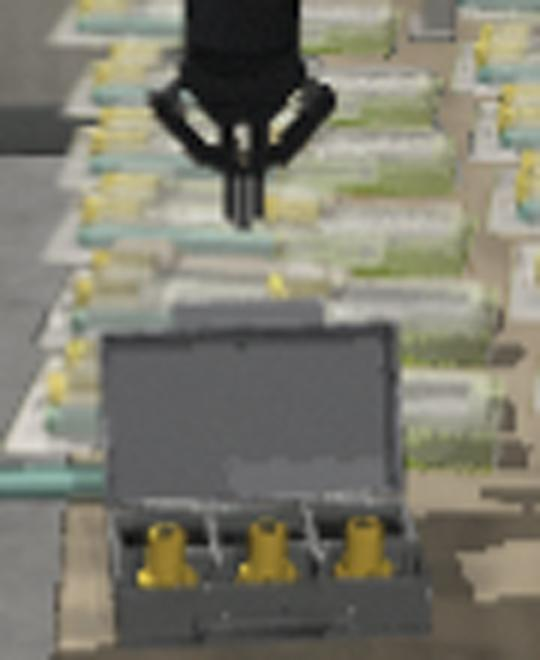

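Emit:
{"method": "jog_arm", "body": {
  "jaw": [1,1,1,1,1,1,1,1],
  "linear": [
    [0,0,0.015],
    [0,0,0.03],
    [0,0,0.045],
    [0,0,0.06],
    [0,0,0.071],
    [0,0,0.071],
    [0,0,0.071],
    [0,0,0.071]
  ],
  "delta_rot": [
    [0,0,0],
    [0,0,0],
    [0,0,0],
    [0,0,0],
    [0,0,0],
    [0,0,0],
    [0,0,0],
    [0,0,0]
  ]
}}

```text
clock: 40.97
eef_pos: [0.4798, 0.3986, 0.1437]
tool_rot: [0.999, 0.034, 0.0, -0.0]
ft_force: [0.0, 0.3, 1.1]
grip_width: 0.0003
```

```bash
python3 -c "
from h import *
go([.479,.400,.141],3.84)
o=bot.get_obs()['eef_pos']; h=np.array([.4857,.296]);u=np.array([-.067,.998])
s0=(o[:2]-h)@u; z0=o[2]
print(s0,z0)
for t in [115,110,105,100,95,90,85,80,75,70,65,60,55,50,45,40,35,30,25,20,15,10,5,0]:
    a=np.radians(t); s=-.105*np.cos(a)+.032*np.sin(a)+.011; z=.105*np.sin(a)+.032*np.cos(a)+.059
    print(t,'y %.4f z %.4f'%(-(s-s0),-(z-z0)))
"
```

```text
lin [-0.0007, -0.0015, 0.0027] dist 0.003 rot [-0.04, -0.06, 0.0] t=40.97 eef [0.4798 0.3986 0.1437] F [0.04 0.31 1.07] w 0.0003
0.10274035271715751 0.14368225479897445
115 y 0.0184 z 0.0030
110 y 0.0258 z -0.0030
105 y 0.0337 z -0.0085
100 y 0.0420 z -0.0132
95 y 0.0507 z -0.0171
90 y 0.0597 z -0.0203
85 y 0.0690 z -0.0227
80 y 0.0785 z -0.0243
75 y 0.0880 z -0.0250
70 y 0.0976 z -0.0249
65 y 0.1071 z -0.0240
60 y 0.1165 z -0.0223
55 y 0.1258 z -0.0197
50 y 0.1347 z -0.0163
45 y 0.1434 z -0.0122
40 y 0.1516 z -0.0073
35 y 0.1594 z -0.0018
30 y 0.1667 z 0.0045
25 y 0.1734 z 0.0113
20 y 0.1795 z 0.0187
15 y 0.1849 z 0.0266
10 y 0.1896 z 0.0349
5 y 0.1936 z 0.0437
0 y 0.1967 z 0.0527
```

Emit:
{"method": "jog_arm", "body": {
  "jaw": [1,1,1,1,1,1,1,1],
  "linear": [
    [0,0.01,0],
    [0,0.0184,0],
    [0,0.0258,-0.003],
    [0,0.0337,-0.0085],
    [0,0.042,-0.0132],
    [0,0.0507,-0.0171],
    [0,0.0597,-0.0203],
    [0,0.069,-0.0227]
  ],
  "delta_rot": [
    [0,0,0],
    [0,0,0],
    [0,0,0],
    [0,0,0],
    [0,0,0],
    [0,0,0],
    [0,0,0],
    [0,0,0]
  ]
}}

```text
clock: 41.63
eef_pos: [0.4842, 0.3283, 0.1659]
tool_rot: [0.999, 0.033, -0.0, 0.0]
ft_force: [1.1, 0.6, -0.6]
grip_width: 0.0001
```

```bash
python3 -c "
from h import *
snap('top','w');crop('pics/w_top.png',130,150,290,250,5,'pics/b2.png')
snap('side','w');crop('pics/w_side.png',190,70,280,180,6,'pics/b1.png')
go([.479,.400,.141],3.84)
"
```

```text
lin [-0.0007, -0.0727, 0.025] dist 0.077 rot [0.04, -0.01, -0.12] t=41.73 eef [0.4844 0.3275 0.166 ] F [ 0.64 -0.39  0.07] w -0.0003
```

View pics/b1.png

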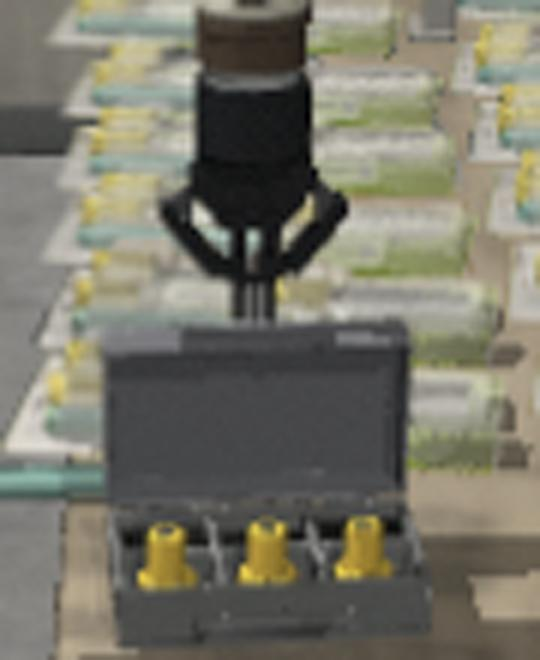

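Emit:
{"method": "jog_arm", "body": {
  "jaw": [1,1,1,1,1,1,1,1],
  "linear": [
    [0,0.0095,-0.0016],
    [0,0.019,-0.0023],
    [0,0.0286,-0.0022],
    [0,0.0381,-0.0013],
    [0,0.0475,0.0004],
    [0,0.0568,0.003],
    [0,0.0657,0.0064],
    [0,0.0744,0.0105]
  ],
  "delta_rot": [
    [0,0,0],
    [0,0,0],
    [0,0,0],
    [0,0,0],
    [0,0,0],
    [0,0,0],
    [0,0,0],
    [0,0,0]
  ]
}}

```text
clock: 42.4
eef_pos: [0.4893, 0.2541, 0.1548]
tool_rot: [0.999, 0.033, 0.0, 0.0]
ft_force: [0.6, 1.3, 0.4]
grip_width: 0.0001
```

```bash
python3 -c "
from h import *
snap('side','x');crop('pics/x_side.png',190,70,280,180,6,'pics/b1.png')
go([.479,.400,.141],3.84)
"
```

```text
lin [-0.0001, -0.148, 0.0124] dist 0.149 rot [0.13, 0.09, -0.1] t=42.45 eef [0.4888 0.2523 0.1537] F [-0.58 -0.99 -0.22] w -0.0000
```

View pics/b1.png

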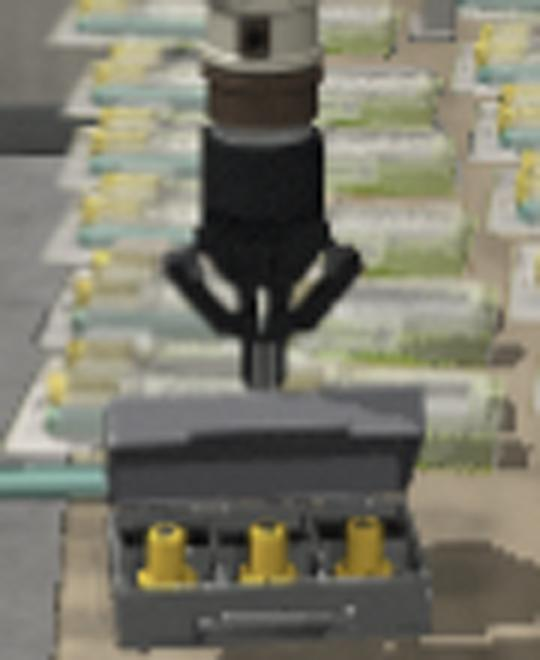

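Working. Continue from 45° down to 5°.

Emit:
{"method": "jog_arm", "body": {
  "jaw": [1,1,1,1,1,1,1,1],
  "linear": [
    [0,0.0082,0.0049],
    [0,0.016,0.0104],
    [0,0.0233,0.0167],
    [0,0.03,0.0235],
    [0,0.0361,0.0309],
    [0,0.0415,0.0388],
    [0,0.0462,0.0471],
    [0,0.0462,0.0471]
  ],
  "delta_rot": [
    [0,0,0],
    [0,0,0],
    [0,0,0],
    [0,0,0],
    [0,0,0],
    [0,0,0],
    [0,0,0],
    [0,0,0]
  ]
}}

```text
clock: 43.12
eef_pos: [0.4908, 0.2075, 0.1055]
tool_rot: [0.999, 0.033, -0.002, 0.001]
ft_force: [-1.1, -0.7, 0.2]
grip_width: -0.0001
```

```bash
python3 -c "
from h import *
snap('side','y');crop('pics/y_side.png',190,70,280,180,6,'pics/b1.png')
go([.4945,.192,.091],3.84)
"
```

```text
lin [0.0023, 0.0164, 0.0154] dist 0.023 rot [0.06, 0.18, -0.04] t=43.17 eef [0.4911 0.2082 0.1064] F [-0.23  0.17 -0.49] w 0.0000
```

View pics/b1.png

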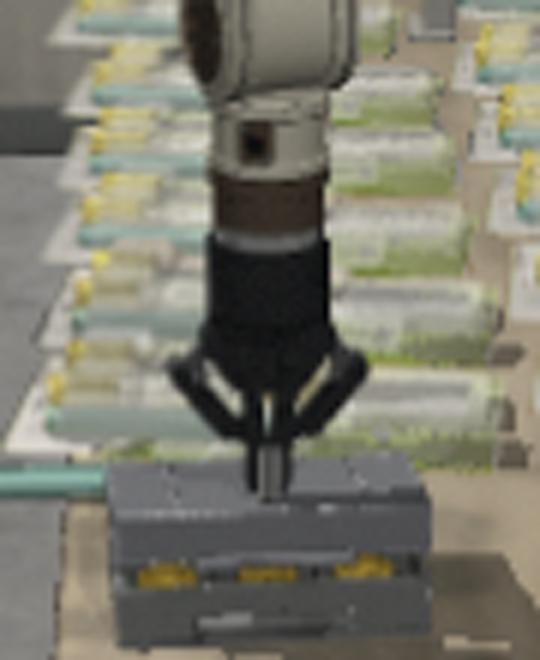

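Emit:
{"method": "jog_arm", "body": {
  "jaw": [1,1,1,1,1,1,1,1],
  "linear": [
    [0,0.001,0.003],
    [0,0.002,0.006],
    [0,0.003,0.009],
    [0,0.004,0.012],
    [0,0.005,0.014],
    [0,0.005,0.0155],
    [0,0.005,0.0165],
    [0,0.005,0.0165]
  ],
  "delta_rot": [
    [0,0,0],
    [0,0,0],
    [0,0,0],
    [0,0,0],
    [0,0,0],
    [0,0,0],
    [0,0,0],
    [0,0,0]
  ]
}}

```text
clock: 43.83
eef_pos: [0.4925, 0.2041, 0.0916]
tool_rot: [0.999, 0.033, -0.0, 0.0]
ft_force: [0.7, -1.0, 1.2]
grip_width: -0.0001
```

```bash
python3 -c "
from h import *
snap('side','z');crop('pics/z_side.png',190,70,280,180,6,'pics/b1.png')
go([.4945,.192,.091],3.84)
"
```

```text
lin [0.0012, 0.0122, 0.0006] dist 0.012 rot [0.01, -0.0, -0.0] t=43.88 eef [0.4925 0.2041 0.0916] F [-0.3  -1.02  2.04] w -0.0001
```

View pics/b1.png

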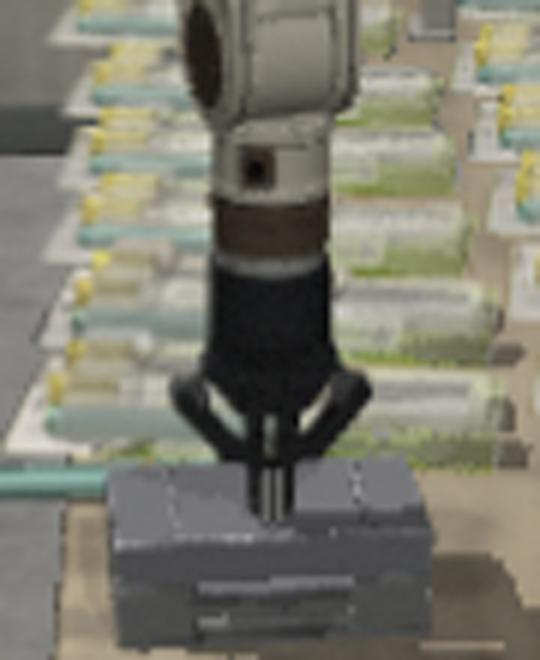

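Press a further 2 mm to confirm it's hard shut.

Emit:
{"method": "jog_arm", "body": {
  "jaw": [1,1,1,1,1,1,1,1],
  "linear": [
    [0,0,0.0005],
    [0,0,0.001],
    [0,0,0.0015],
    [0,0,0.002],
    [0,0,0.002],
    [0,0,0.002],
    [0,0,0.002],
    [0,0,0.002]
  ],
  "delta_rot": [
    [0,0,0],
    [0,0,0],
    [0,0,0],
    [0,0,0],
    [0,0,0],
    [0,0,0],
    [0,0,0],
    [0,0,0]
  ]
}}

```text
clock: 44.55
eef_pos: [0.4926, 0.2041, 0.0914]
tool_rot: [0.999, 0.033, 0.001, -0.0]
ft_force: [-5.2, -2.5, 13.6]
grip_width: -0.0003
```

Emit:
{"method": "jog_arm", "body": {
  "jaw": [1,1,1,1,1,1,1,1],
  "linear": [
    [0,0,0],
    [0,0,-0.01],
    [0,0,-0.04],
    [0,0,-0.08],
    [0,0.04,-0.12],
    [0,0.08,-0.14],
    [0,0.12,-0.14],
    [0,0.16,-0.14]
  ],
  "delta_rot": [
    [0,0,0],
    [0,0,0],
    [0,0,0],
    [0,0,0],
    [0,0,0],
    [0,0,0],
    [0,0,0],
    [0,0,0]
  ]
}}

```text
clock: 45.22
eef_pos: [0.504, 0.056, 0.2319]
tool_rot: [0.999, 0.035, 0.003, -0.0]
ft_force: [1.6, 0.3, 0.2]
grip_width: -0.0001
```

Emit:
{"method": "jog_arm", "body": {
  "jaw": [1,1,1,1,1,1,1,1],
  "linear": [
    [0,0.04,0],
    [-0.03,0.07,0],
    [-0.06,0.1,0],
    [-0.09,0.13,0],
    [-0.12,0.16,0],
    [-0.14,0.2,0],
    [-0.15,0.23,0],
    [-0.15,0.26,0]
  ],
  "delta_rot": [
    [0,0,0],
    [0,0,0],
    [0,0,0],
    [0,0,0],
    [0,0,0],
    [0,0,0],
    [0,0,0],
    [0,0,0]
  ]
}}

```text
clock: 45.88
eef_pos: [0.3677, -0.2145, 0.2295]
tool_rot: [0.999, 0.032, -0.0, 0.0]
ft_force: [1.4, 0.6, 0.3]
grip_width: 0.0
```

```bash
python3 -c "
from h import *
st()
snap('side','fin');crop('pics/fin_side.png',180,130,300,270,5,'pics/b1.png')
snap('top','fin');crop('pics/fin_top.png',120,140,390,260,3,'pics/b2.png')
d=np.load('pics/fin_top.npy');P=cloud('top',d)
u=np.array([-.067,.998,0]);w=np.array([-.998,-.067,0]);c=np.array([.4895,.2376,0]); L=P-c;a=L@u;b=L@w
for s in(-.05,-.025,0,.025,.05):
    m=(abs(a-s)<.008)&(abs(b)<.09)&(P[...,2]<.12); print(s,m.sum(),np.median(P[m][:,2]))
"
```

```text
{'clock': 45.8833, 'eef_pos': [0.3677, -0.2145, 0.2295], 'tool_rot': [0.9995, 0.0325, -0.0, 0.0001], 'ft_force': [1.4343, 0.585, 0.328], 'grip_width': 0.0, 'joint_pos': [-0.5278, 0.1037, -0.212, 1.2549, -0.0003, 0.9779]}
-0.05 185 0.07432264864590898
-0.025 189 0.07433906980709915
0 183 0.0742010970210345
0.025 180 0.07455323514882028
0.05 191 0.07387928423467982
```

View pics/b1.png

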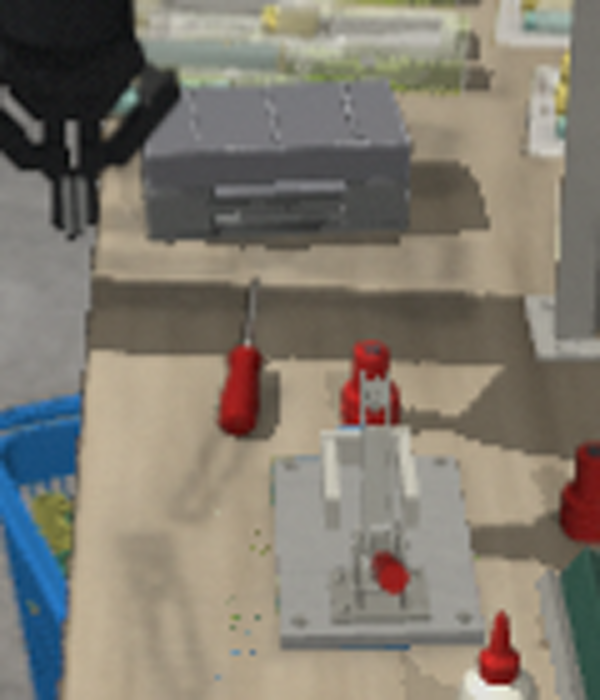

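View pics/b2.png

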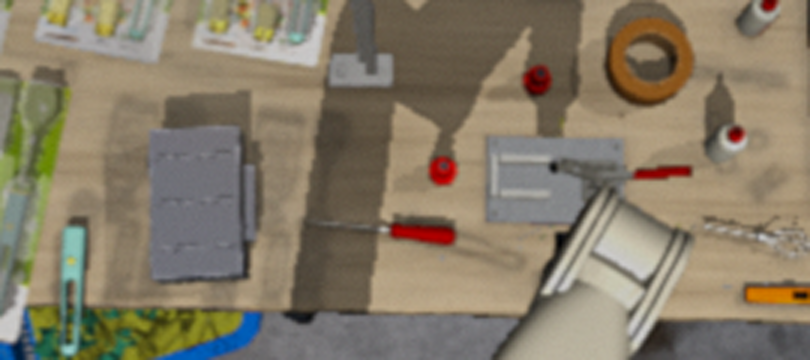

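```bash
python3 -c "
from h import *
print(bot.job_done())"
```

```text
the job is handed in; nothing more can be done
None
```

All three yellow spare heads are in the box and the lid is closed. I handed the job in at about 46 s.

- **Opening:** I prised the lid up with the screwdriver tip under the lip and swung it to its stop, then laid the driver back on the bench.
- **Feeling the pads:** I pressed all six before loading. Pads 1, 2, 3 and 5 gave way to about 10 mm. Pads 4 and 6 stopped hard at about 5 mm, at 18 N (pad 6) and 12 N (pad 4), so those cells are packed.
- **Loading:** One head stands upright in each of cells 1, 2 and 3. Each bottomed within 0.3 mm of the height expected for the pad at its full 27 mm.
- **Closing:** I swung the lid shut with closed fingers and pressed it at about 14 N. Its top then measured flat at 74 mm across its whole depth.

In the last pictures no yellow head was left on the bench. The tape roll, loose handle and glue bottle looked unmoved. The screwdriver had been knocked a few centimetres towards the box partway through; it lies flat on the bench with its tip about 7 cm from the lip, so I left it there.

No final check failed. The only mismatch was that the first head was gripped about 5 mm off centre, which I allowed for when placing it.

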